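Roll the rolling pin into its keeper and click both covers shut

TASK

Close up the noodle-making kit under the glass ledge: with both covers still open, roll the rolling pin along the slate into the low open-fronted keeper, without lifting it into or over the keeper. Then press the hinged covers of the keeper and of the noodle box next to it down until both click and stay fully shut, leaving the other things on the shelf where they stand.

Things in the scene. Friction and masses are not known exactly. Their poses are not given: they have to be found in the camera images.
- keeper: Low clear box without front wall or floor, fixed: 100 mm deep (x), 185 wide (y), 60 high to its rim, walls 4; inside 177 wide, 96 from open front to back wall. Origin: centre of its footprint on the slate. x points to its back, the open front (x = -50 mm) looks to the robot. Its cover's hinge line: x = +50, z = 60 mm, along y. Stands left or right of the noodle box, centres about 264 mm apart.
- keeper_cover (a joint): Angle of the keeper's cover, rad: 0 = shut on the rim, grows as the front edge swings up and back (most 1.25). Clear plate, frosted edges, 185 x 100 x 4 mm; its front lip hangs 26 mm below the plate, shuts the front, and lands on a pin not far enough in. A 0.3 N m/rad spring holds it half open; at 0.1 to 0.04 a detent resists (about 9 N at the edge), then it snaps and stays below 0.03.
- keeper_edge (a point): Point on the top face of the keeper's cover, 90 mm from the hinge line and 10 mm behind the front edge, in mid width: the place to press. Its x points from the front edge to the hinge, z out of the cover's top face.
- noodlebox: Clear plastic box with noodle nests in it, front wall and all, fixed to the shelf: 100 mm deep (x), 150 mm wide (y), 80 mm high to its rim. Origin: centre of its footprint, on the slate. x points to its back, the front is at x = -50 mm. Its cover's hinge line is at x = +50 mm, z = 80 mm, along y.
- noodlebox_cover (a joint): Angle of the noodle box's cover, rad: 0 = shut, grows as its front edge swings up and back (most 1.25). Clear plate with frosted edges, 150 x 100 x 4 mm, front lip 8 mm below the plate. Spring and detent as for the keeper's cover; it starts at about 0.55 to 0.88, the keeper's at 0.85 to 1.1.
- noodlebox_edge (a point): Point on the top face of the noodle box's cover, 90 mm from the hinge line and 10 mm behind the front edge, in mid width. Axes as keeper_edge.
- pin_center (a point): Centre of the loose rolling pin: plain pale wood cylinder, 44 mm in diameter, 140 long, 0.12 to 0.24 kg, lying on the slate (centre at z = 22 mm), free to roll (pushed high on its rear it wedges against the slate), at first 145 to 175 mm before the keeper's centre. Its x runs along the pin's axis. In the keeper it lies along the keeper's y, its centre within 25 mm of the keeper's centre.
- ledge: Fixed glass ledge with a steel front rail over both boxes: underside 297 mm above the slate, from x = -38 to +70 and y = -270 to +270 mm in its own frame; 14 mm posts at x = +55, y = -262 and +262. Origin: on the slate. Axes as the boxes' (within 0.05 rad); box centres within 10 mm of its x = 0. A tool pointing straight down at the covers' front edges would hit it.
- spice_jar: Bystander: slim chrome twist-top jar, 42 mm in diameter, 85 mm high, loose, between the two boxes. Origin: centre of its underside.
- cup: Bystander: green silicone collapsible cup, half folded, 80 mm across, 42 mm high, loose, in front of the noodle box. Origin: centre of its underside.
- mug: Bystander: white porcelain mug, 76 mm across plus a handle at its +y side, 85 mm high, loose, in front of the cup. Origin: centre of its underside.
- chrome_jar: Bystander: chrome twist-top jar, 68 mm across, 115 mm high, loose, right (-y) of the ledge. Origin: centre of its underside.
- oil: Bystander: green glass bottle, 52 mm across, 170 mm high, loose, left (+y) of the ledge. Origin: centre of its underside.
- pin: The rolling pin itself, as pin_center; its origin lies on its surface, so use pin_center.
There are look-alikes about, which are no part of the job. What is shaped like the keeper but pink or turquoise is not meant.

How it is judged:
By the outcome, as a careful person would: the job done as asked, in the order asked, and still so for the second after the job is handed in, with the robot touching nothing.
It also fails if it takes over 69 s, if anything falls off the work surface, if the arm or the gripper's body presses on something with over 40 N, if the wrist force passes 120 N, or if a joint passes its speed limit or range.

ROBOT

A 6-joint arm with a two-finger parallel gripper is mounted at the origin on the work surface. World frame = base frame: x ahead of the robot, y to its left, z up, the work surface at z = 0. Lengths are in m, angles in rad, forces in N, time in s.
With the tool pointing down it reaches from about 0.3 to 0.875 m from the base axis. Payload 6.4 kg.
Tool frame: the origin (TCP) lies midway between the tips of the shut fingers; the grasp point (between the pads) lies env.grip_depth behind it (env.grip_depth is the distance from the TCP to the grasp point, in m); x points along the fingers, y is the direction in which the jaws open and shut, and the axes are right-handed (so a half turn about x gives the same grasp; the last joint's range is limited). The gripper opens to 85 mm and grips with 20 to 120 N. Pads are 22 mm wide; open, the fingers measure 114 mm over their backs; the gripper's body (76 mm by 85 mm) begins 54 mm behind the grasp point. The pads swing forward as they close: fully open they stand 13 mm farther back than shut.
Start: joints at [-1.364, 0.181, 1.607, -0, 1.354, -0.206], TCP at [0.231, -0.527, 0.231] pointing down, gripper open.
Joint ranges: [-2.99, 2.99], [-0.89, 2.07], [0.3, 2.58], [-1.14, 4.28], [0, 2.63], [-3.12, 3.12]. Speed limits (rad/s): [2.57, 2.57, 3.01, 3.14, 3.14, 3.14].

INTERFACE

Orientations are given as a unit quaternion [x, y, z, w].
In Python, from workcell import env gives the robot as it stands.
- The arm moves only by the tool drive_tool, never from a script. Its argument "series" is a list that holds one entry, the list of rows, each a list of 5 numbers: the shift along the world's x, y, z in units of 25 mm (1.0 is 25 mm), then the turn about the world's z in degrees, then the finger opening in mm, from 0 to 85.4. A call has 1 to 8 rows; each row shifts and turns the pose as measured when the row begins; what a row does not reach is not made up. A row lasts 1/12 s, in which the tool goes at most 41.7 mm and 7.16 degrees, less where a joint would pass 70% of its speed; a pose out of reach is approached as far as the arm can. A call is refused whole if a number of a shift passes 1 or a number of a turn 7.16, either way. A call with a gripper value outside its range is refused whole. The fingers move at their own pace and stop on an object; the grip force is fixed at half the most. Time passes only in rows, so rows that do not move let the fingers close. It gives the time, the measured TCP pose, the force and the opening at its end, in the units of the state.
- env.state(): the state, without advancing time (a new reading comes with each control period).
- env.grab_frame(name): name is "side" or "top" or "wrist"; returns a dict with "img" (384x512x3 uint8, red, green, blue), "fovy" (degrees; the focal length in pixels is half the picture's height over the tangent of half this angle, whatever the lens; pixels are square), "cx", "cy" (the principal point, pixels), "T" (4x4, takes a point from camera to world coordinates). Camera axes: x right, y down, z forward; pixel columns grow to the right and rows downward; lengths in m; the calibration is good to about 2 mm. The wrist camera is an equidistant fisheye: a pixel r from the principal point sees the ray r / f radians off the axis. A picture is of the moment at which its call begins. There is no depth.
- env.sign_off(): hands the job in, once; it reports no verdict.
The state is a dict: "clock": time; "q": joint angles; "dq": joint speeds; "joint_efforts": joint torques, N m; "ee_pos": TCP position; "orientation": TCP orientation; "contact_force": force on the tool from outside, world axes, zero at the start; "wrist_torque": the same for the moment, N m; "gripper_width": finger opening in m.
Only numpy, scipy, OpenCV 4.12 (cv2) and the standard library are available. Lean on these libraries where they do the work, as an engineer would, in place of code of your own. Each camera call takes 0.05 s, during which the arm holds its last target.

## Working session

There is one attempt and no reset: what is moved stays moved. The work goes in short steps, Python scripts to look and compute and a tool call to move; the robot and the scene stay as the last step left them, time stands still between calls to the robot, and variables do not carry over. Pictures are saved under pics/ and viewed, and the job is handed in when it is done.

Besides the shell and the picture viewer there is one more tool, called after "Request:" in YAML: its name, and indented under it one key for each argument. drive_tool: Moves the arm, as the interface text tells. Its arguments: {"type":"object","properties":{"series":{"type":"array"}},"required":["series"]}

```bash
ls; mkdir -p pics; python3 - <<'E'
from workcell import env
import cv2,numpy as np
np.set_printoptions(precision=4,suppress=True)
s=env.state();print({k:np.round(v,4) for k,v in s.items()}); print(env.grip_depth)
for n in ["side","top","wrist"]:
    f=env.grab_frame(n);cv2.imwrite(f"pics/{n}0.png",f["img"][:,:,::-1]);print(n,f["fovy"],f["cx"],f["cy"],f["T"])
E
```

```text
pics
{'clock': np.float64(0.0), 'q': array([-1.3643,  0.1816,  1.608 , -0.    ,  1.3538, -0.2063]), 'dq': array([-0.0002, -0.0001,  0.0002,  0.0009, -0.0001, -0.0007]), 'joint_efforts': array([  0.0008, -44.4875, -35.1335,  -0.0003,   0.009 ,   0.    ]), 'ee_pos': array([ 0.2306, -0.5261,  0.2304]), 'orientation': array([-0.6921, -0.1455,  0.6921, -0.1443]), 'contact_force': array([ 0.4627,  0.2033, -0.3996]), 'wrist_torque': array([0.016 , 0.0151, 0.0035]), 'gripper_width': np.float64(0.0852)}
0.0187
side 46.34868844337199 255.37144889282322 193.15750984876675 [[-0.7459 -0.4295  0.5091 -0.2282]
 [-0.6659  0.4632 -0.5849  0.8317]
 [ 0.0154 -0.7752 -0.6315  0.9483]
 [ 0.      0.      0.      1.    ]]
top 44.36985041290451 257.26123648686956 192.94287473716872 [[-0.0121 -0.9884  0.1513  0.2493]
 [-0.9999  0.0115 -0.005   0.0412]
 [ 0.0032 -0.1514 -0.9885  1.6183]
 [ 0.      0.      0.      1.    ]]
wrist 65.70646984690485 255.05909645998483 193.72047982224453 [[ 0.4016 -0.8739 -0.274   0.3014]
 [-0.9158 -0.3837 -0.1184 -0.4952]
 [-0.0017  0.2985 -0.9544  0.3734]
 [ 0.      0.      0.      1.    ]]
```

View pics/side0.png

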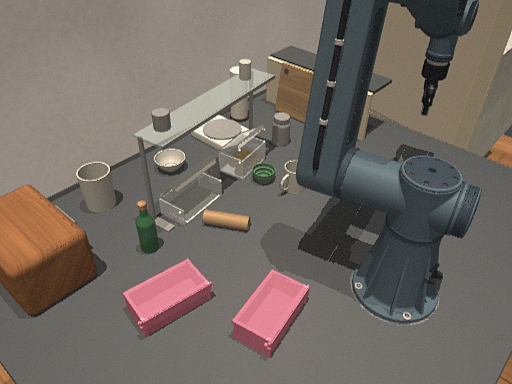

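View pics/top0.png

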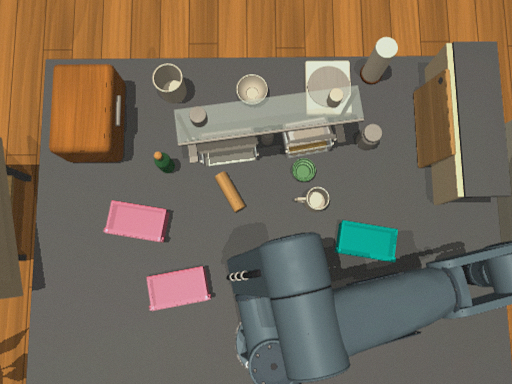

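View pics/wrist0.png

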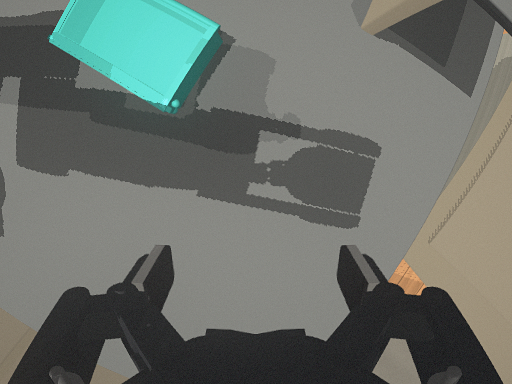

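The side view shows the clear keeper at about (190,192), the clear noodle box at (242,155) and the pin at (227,220). The pink boxes at (168,297) and (271,311) are look-alikes. The top view shows the keeper at (230,150), the noodle box at (308,138), the skewed pin at (230,191) and the turquoise look-alike at (367,240). Next I'll look at close crops.

```bash
python3 - <<'E'
import cv2
t=cv2.imread("pics/top0.png");cv2.imwrite("pics/topc.png",cv2.resize(t[80:225,150:400],None,fx=3.2,fy=3.2,interpolation=cv2.INTER_CUBIC))
t=cv2.imread("pics/side0.png");cv2.imwrite("pics/sidec.png",cv2.resize(t[60:260,120:320],None,fx=3,fy=3,interpolation=cv2.INTER_CUBIC))
E
```

```text
(no output)
```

View pics/topc.png

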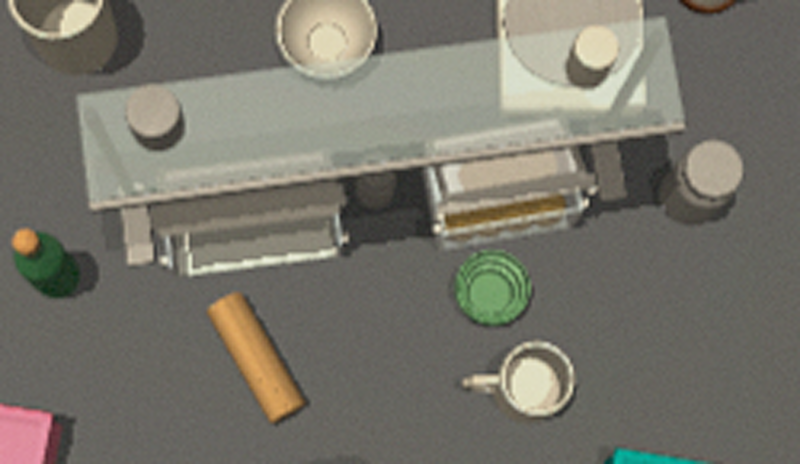

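View pics/sidec.png

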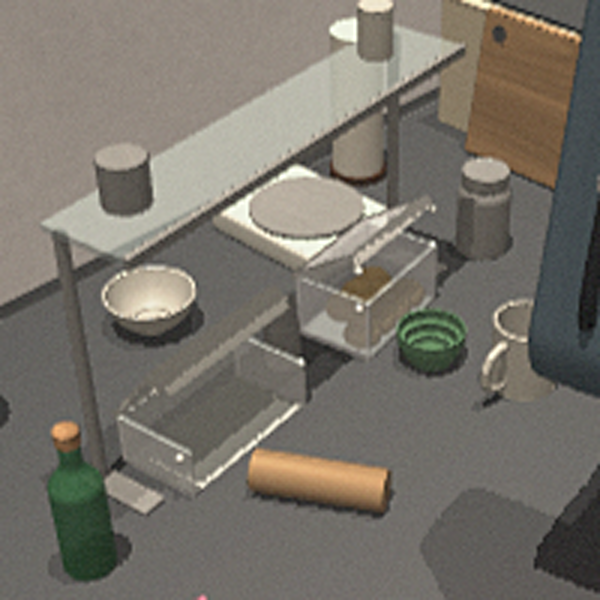

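```bash
cat > h.py <<'E'
import numpy as np,cv2
np.set_printoptions(precision=4,suppress=True)
def ray(f,u,v):
    fl=f["img"].shape[0]/2/np.tan(np.radians(f["fovy"]/2))
    x,y=u-f["cx"],v-f["cy"]
    if f.get("fish"):
        r=np.hypot(x,y);th=r/fl;d=np.array([x/r*np.sin(th),y/r*np.sin(th),np.cos(th)])
    else: d=np.array([x/fl,y/fl,1])
    T=np.array(f["T"]);return T[:3,3],T[:3,:3]@d
def onz(f,u,v,z):
    o,d=ray(f,u,v);return o+d*(z-o[2])/d[2]
def tri(r1,r2):
    (o1,d1),(o2,d2)=r1,r2
    A=np.stack([d1,-d2],1);s=np.linalg.lstsq(A,o2-o1,rcond=None)[0]
    a,b=o1+s[0]*d1,o2+s[1]*d2
    return (a+b)/2,np.linalg.norm(a-b)
def proj(f,P):
    T=np.array(f["T"]);p=T[:3,:3].T@(np.array(P)-T[:3,3])
    fl=f["img"].shape[0]/2/np.tan(np.radians(f["fovy"]/2))
    if f.get("fish"):
        r=np.hypot(p[0],p[1]);th=np.arctan2(r,p[2]);return np.array([f["cx"]+fl*th*p[0]/r,f["cy"]+fl*th*p[1]/r])
    return np.array([f["cx"]+fl*p[0]/p[2],f["cy"]+fl*p[1]/p[2]])
def grab(n):
    from workcell import env
    f=env.grab_frame(n);f["fish"]=n=="wrist";return f
def pinmask(f):
    h=cv2.cvtColor(f["img"],cv2.COLOR_RGB2HSV)
    return cv2.inRange(h,(8,70,90),(24,255,255))
E
python3 - <<'E'
from h import *
t=grab("top");s=grab("side")
print("keeper front base top",onz(t,209.4,165,0),onz(t,256.3,159.7,0))
print("keeper front base side",onz(s,185,223.3,0),onz(s,221,194.3,0))
print("nb front base side",onz(s,120+360/3,60+352/3,0), "rim", onz(s,120+360/3,60+308/3,.08))
print("rail",onz(t,178.1,144.1,.297),onz(t,363.4,120,.297))
for f,n,box in((t,"top",(150,80,250,145)),(s,"side",(195,190,60,50))):
    m=pinmask(f);x,y,w,h=box;k=np.zeros_like(m);k[y:y+h,x:x+w]=m[y:y+h,x:x+w]
    cs=sorted(cv2.findContours(k,0,2)[0],key=cv2.contourArea)[-3:]
    for c in cs:
        r=cv2.minAreaRect(c);M=cv2.moments(c);b=cv2.boxPoints(r)
        print(n,r,cv2.contourArea(c))
        if cv2.contourArea(c)>100:
            cen=(M['m10']/M['m00'],M['m01']/M['m00']);print(onz(f,*cen,.022));print([onz(f,*p,.022)[:2] for p in b])
E
```

```text
keeper front base top [0.5981 0.1997 0.    ] [0.6153 0.035  0.    ]
keeper front base side [0.5974 0.2107 0.    ] [0.6162 0.0359 0.    ]
nb front base side [ 0.634  -0.0753  0.    ] rim [ 0.6169 -0.0578  0.08  ]
rail [0.5967 0.261  0.297 ] [ 0.6627 -0.277   0.297 ]
top ((157.5, 155.0), (8.0, 7.0), 90.0) 44.0
top ((307.3800048828125, 145.8400115966797), (4.651021480560303, 38.01316452026367), 79.69515228271484) 139.0
[ 0.6578 -0.1441  0.022 ]
[array([ 0.6544, -0.0768]), array([ 0.6773, -0.2079]), array([ 0.6609, -0.2103]), array([ 0.638 , -0.0793])]
top ((229.12928771972656, 190.79078674316406), (41.94337463378906, 12.692950248718262), 60.01836013793945) 484.0
[0.5019 0.1294 0.022 ]
[array([0.5552, 0.1845]), array([0.5771, 0.1466]), array([0.4498, 0.0752]), array([0.4284, 0.1128])]
side ((225.35548400878906, 218.89605712890625), (46.08185958862305, 13.693987846374512), 9.162347793579102) 564.5
[0.5031 0.1286 0.022 ]
[array([0.546 , 0.1875]), array([0.5866, 0.1405]), array([0.459 , 0.0692]), array([0.4233, 0.1178])]
```

The crops confirm the clear keeper in side crop (210,400), with its cover wide open, and the clear noodle box at (370,280). The pin is about 66° off the keeper's width direction. Next I need the cover angles and the shape of the tool above the fingers, because of the ledge.

```bash
python3 - <<'E'
from h import *
from scipy.spatial.transform import Rotation as R
from workcell import env
t=cv2.imread("pics/side0.png");cv2.imwrite("pics/sidew.png",cv2.resize(t[0:140,370:512],None,fx=4,fy=4,interpolation=cv2.INTER_CUBIC))
cv2.imwrite("pics/sidek.png",cv2.resize(t[140:235,150:290],None,fx=5.5,fy=5.5,interpolation=cv2.INTER_CUBIC))
t=cv2.imread("pics/top0.png");cv2.imwrite("pics/topk.png",cv2.resize(t[115:175,190:345],None,fx=5,fy=5,interpolation=cv2.INTER_CUBIC))
M=R.from_quat(env.state()["orientation"]).as_matrix();print(M)
w=grab("wrist");print(M.T@(w["T"][:3,3]-env.state()["ee_pos"]))
print(proj(grab("side"),[0.2306,-0.5261,.23]))
E
```

```text
[[-0.0002  0.4012 -0.916 ]
 [ 0.0008 -0.916  -0.4012]
 [-1.     -0.0008 -0.0001]]
[-0.1428 -0.0002 -0.0774]
[422.1812 111.6607]
```

View pics/sidew.png

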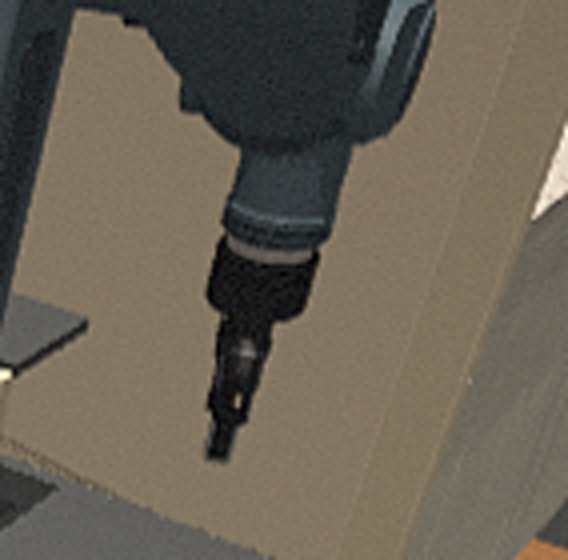

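View pics/sidek.png

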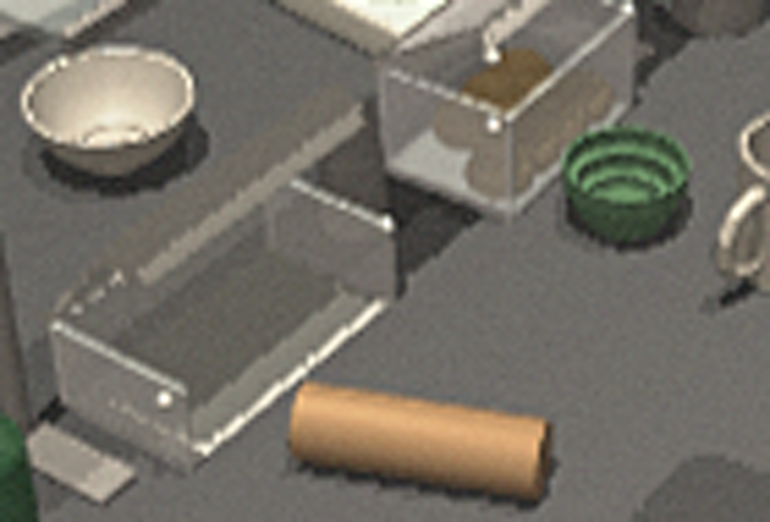

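View pics/topk.png

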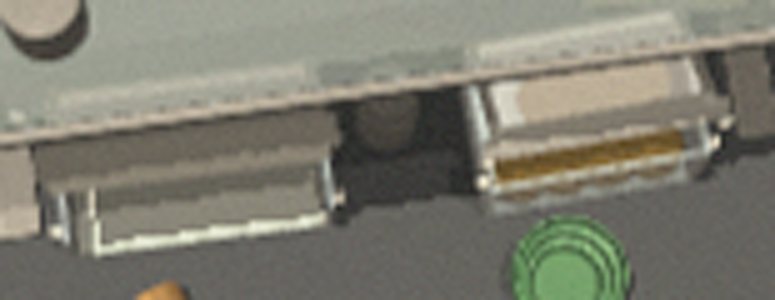

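Request:
drive_tool:
  series:
    - [[0.4,1,0,0.7,85],[0.4,1,0,0.7,85],[0.4,1,0,0.7,85],[0.4,1,0,0.7,85],[0.4,1,0,0.7,85],[0.4,1,0,0.7,85],[0.4,1,0,0.7,85],[0.4,1,0,0.7,85]]

```text
clock: 1.02
ee_pos: [0.3099, -0.323, 0.2303]
orientation: [-0.684, -0.177, 0.685, -0.178]
contact_force: [0.3, 1.0, -0.2]
gripper_width: 0.0849
```

Request:
drive_tool:
  series:
    - [[0.4,1,0,0,85],[0.4,1,0,0,85],[0.4,1,0,0,85],[0.4,1,0,0,85],[0.4,1,0,0,85],[0.4,1,0,0,85],[0.4,1,0,0,85],[0.4,1,0,0,85]]

```text
clock: 1.68
ee_pos: [0.3921, -0.1127, 0.2318]
orientation: [0.685, 0.175, -0.684, 0.179]
contact_force: [0.7, -0.5, 0.6]
gripper_width: 0.0851
```

Request:
drive_tool:
  series:
    - [[0.45,1,0,0,85],[0.45,1,0,0,85],[0.45,1,0,0,85],[0.45,1,0,0,85],[0.45,1,0,0,85],[0.45,1,0,0,85],[0.45,1,0,0,85],[0.45,1,0,0,85]]

```text
clock: 2.35
ee_pos: [0.485, 0.0989, 0.2336]
orientation: [0.687, 0.174, -0.682, 0.18]
contact_force: [0.4, -0.7, -0.2]
gripper_width: 0.0847
```

```bash
python3 - <<'E'
from h import *
from workcell import env
from scipy.spatial.transform import Rotation as R
for n in ["side","top","wrist"]:
    f=grab(n);cv2.imwrite(f"pics/{n}1.png",f["img"][:,:,::-1])
s=env.state();print(s["clock"],s["q"],s["ee_pos"]);print(R.from_quat(s["orientation"]).as_matrix())
a=cv2.imread("pics/side1.png");b=cv2.imread("pics/wrist1.png")
cv2.imwrite("pics/a1.png",cv2.resize(a[60:310,120:453],None,fx=2.4,fy=2.4,interpolation=cv2.INTER_CUBIC))
E
```

```text
2.5 [-0.035  -0.0083  1.8066 -0.0065  1.3349  1.0286] [0.4848 0.0989 0.2334]
[[ 0.0082  0.487  -0.8734]
 [-0.0066 -0.8734 -0.487 ]
 [-0.9999  0.0097 -0.0039]]
```

View pics/a1.png

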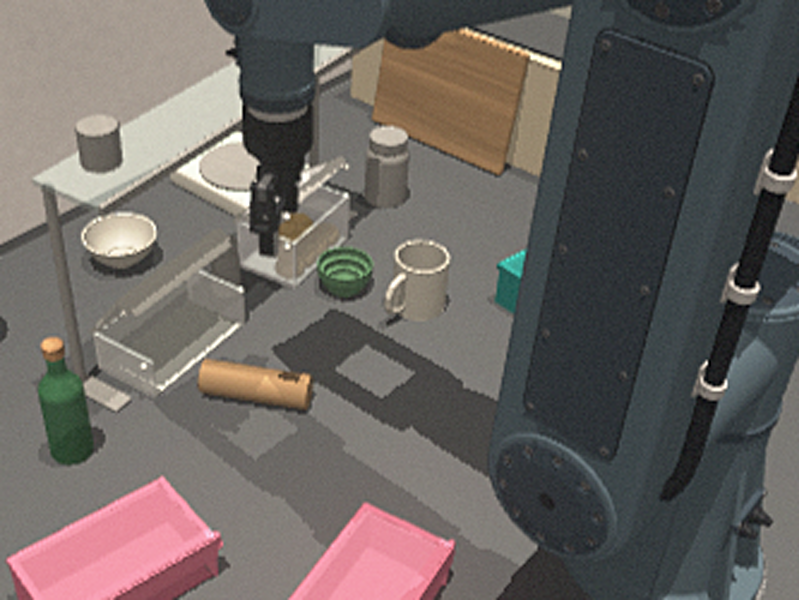

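View pics/wrist1.png

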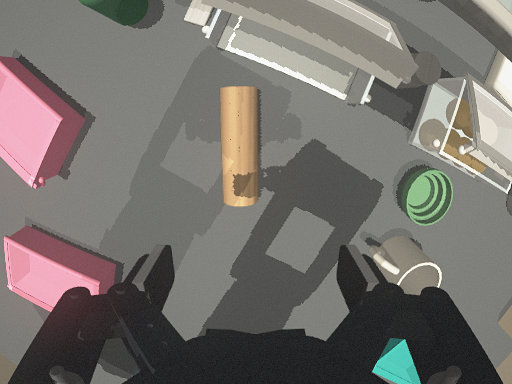

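View pics/top1.png

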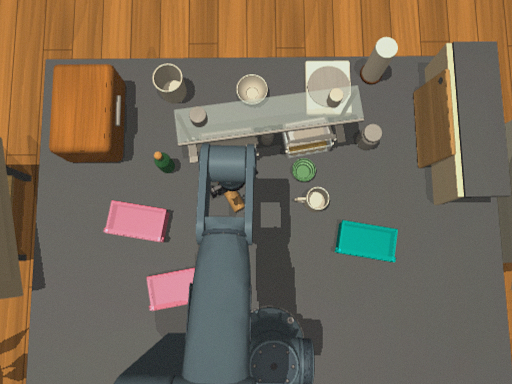

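The tool hangs vertically below the forearm's fork. The wrist view shows the pin at (240,145), with the keeper's open front at (300,60), and the noodle box at (465,130). I'll estimate the cover angles, refine the box poses and get the height of the wrist joint.

```bash
python3 - <<'E'
from h import *
t=grab("top");s=grab("side");w=grab("wrist")
for z in [.233,.306,.34,.38,.42,.46,.5]:
    p=proj(s,[.485,.099,z]);print(z,(p-[120,60])*2.4)
cv2.imwrite("pics/w2.png",cv2.resize(w["img"][0:200,170:512,::-1],None,fx=2.33,fy=2.33,interpolation=cv2.INTER_CUBIC))
def inframe(f,u,v,c,yaw,yl):
    o,d=ray(f,u,v);e=np.array([np.cos(yaw),np.sin(yaw),0]);n=np.array([-np.sin(yaw),np.cos(yaw),0]);C=np.array([*c,0])
    k=(yl-(o-C)@n)/(d@n);p=o+k*d-C;return p@e,p[2]
K=((.6565,.1285),.107);N=((.6835,-.134),.12)
for nm,u,v,c,yl in [("K right edge",150+355/5.5,140+85/5.5,K,-.0925),("K right lip",150+365/5.5,140+115/5.5,K,-.0925),("K hinge R",150+290/5.5,140+180/5.5,K,-.0925),("K frontrim R",150+392/5.5,140+222/5.5,K,-.0925),("K front rim L",150+185/5.5,140+392/5.5,K,.0925),("K back rim L",150+55/5.5,140+325/5.5,K,.0925),
 ("N L edge",239,149.3,N,.075),("N R edge",264.3,129,N,-.075),("N front rim L",240,162.5,N,.075),("N base L",240,177.5,N,.075)]:
    x,z=inframe(s,u,v,*c,yl);print(nm,round(x,4),round(z,4))
E
```

```text
0.233 [277.2231 240.6039]
0.306 [276.3999 186.6779]
0.34 [275.9945 160.1182]
0.38 [275.4981 127.6023]
0.42 [274.9795  93.6265]
0.46 [274.437   58.0903]
0.5 [273.869   20.8836]
K right edge -0.026 0.1438
K right lip -0.0325 0.1256
K hinge R 0.0302 0.051
K frontrim R -0.0496 0.0555
K front rim L -0.0548 0.0551
K back rim L 0.044 0.0533
N L edge -0.0469 0.1248
N R edge -0.0463 0.1293
N front rim L -0.0506 0.0731
N base L -0.0501 0.0095
```

View pics/w2.png

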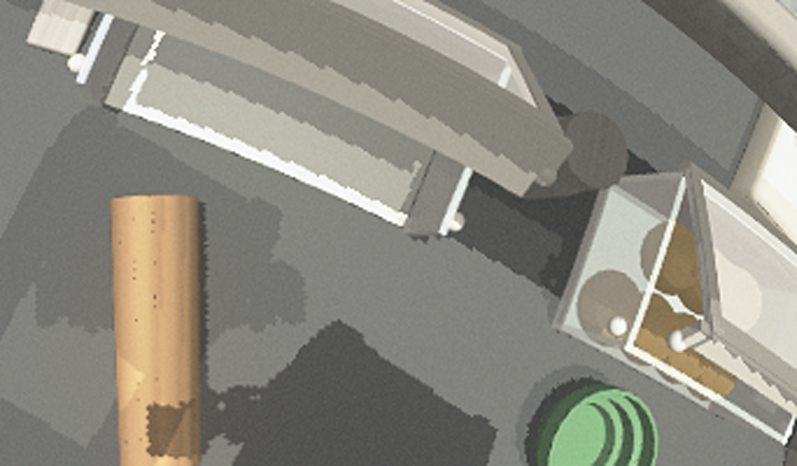

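```bash
python3 - <<'E'
from h import *
t=grab("top");s=grab("side");w=grab("wrist")
W=lambda u,v: ray(w,170+u/2.33,v/2.33)
S=lambda u,v: ray(s,150+u/5.5,140+v/5.5)
S3=lambda u,v: ray(s,120+u/3,60+v/3)
T5=lambda u,v: ray(t,190+u/5,115+v/5)
c=np.array([.6565,.1285,0]);ya=.107
fr=lambda p,c,ya: np.array([(p-c)@[np.cos(ya),np.sin(ya),0],(p-c)@[-np.sin(ya),np.cos(ya),0],p[2]])
for n,a,b in [("lipR",W(527,195),S(365,115)),("edgeR",W(572,145),S(355,85)),("knobR K",W(456,222),S(391,222)),("knobL K",W(77,62),S(165,398)),
  ("frontbaseR",W(405,224),S(385,302)),("frontbaseL",W(127,105),S(205,452)),("K knobR top",T5(338,200),S(391,222)),("K knobL top",T5(55,232),S(165,398))]:
    p,e=tri(a,b);print(n,p,e,fr(p,c,ya))
N=np.array([.6835,-.134,0])
for n,a,b in [("N knob L",W(618,326),S(495,123)),("N cover knob L",W(680,341),S(492,55)),("Ntop knobL",T5(484,182),S(495,123)),("N top knob R",T5(713,142),S(628,8)),("railL",ray(t,178.1,144.1),S3(45,225)),("railR",ray(t,363.4,120),S3(465,48))]:
    p,e=tri(a,b);print(n,p,e,fr(p,N,.12))
E
```

```text
lipR [0.6352 0.0331 0.1249] 0.0016645084122857007 [-0.0313 -0.0926  0.1249]
edgeR [0.6596 0.0244 0.1298] 0.012046836428243292 [-0.008  -0.1039  0.1298]
knobR K [0.6257 0.0271 0.0481] 0.004789368633972232 [-0.0414 -0.0975  0.0481]
knobL K [0.6019 0.2232 0.0511] 0.0036589977286409546 [-0.0441  0.1     0.0511]
frontbaseR [ 0.6211  0.0369 -0.0048] 0.0013864280432465633 [-0.045  -0.0873 -0.0048]
frontbaseL [ 0.6009  0.2013 -0.0035] 0.0039517226230100485 [-0.0475  0.0783 -0.0035]
K knobR top [0.6191 0.0304 0.054 ] 0.0005002755916489946 [-0.0476 -0.0936  0.054 ]
K knobL top [0.5996 0.2231 0.0518] 0.0003943449389170874 [-0.0465  0.1001  0.0518]
N knob L [ 0.6307 -0.0713  0.067 ] 0.001786495099287177 [-0.0449  0.0686  0.067 ]
N cover knob L [ 0.6329 -0.0727  0.1162] 0.00034407466215364586 [-0.0429  0.0669  0.1162]
Ntop knobL [ 0.6265 -0.0679  0.0714] 7.86619780668847e-05 [-0.0487  0.0724  0.0714]
N top knob R [ 0.6528 -0.2234  0.0706] 0.00023097424416390345 [-0.0412 -0.0851  0.0706]
railL [0.6115 0.2814 0.3353] 0.06996809114642054 [-0.0218  0.421   0.3353]
railR [ 0.6602 -0.2761  0.3024] 0.001793607398362374 [-0.0401 -0.1383  0.3024]
```

Request:
drive_tool:
  series:
    - [[0.08,0.15,-0.8,0,85],[0.08,0.15,-0.9,0,85],[0.08,0.15,-0.9,0,85],[0.08,0.15,-0.9,0,85],[0.08,0.15,-0.9,0,85],[0.08,0.15,-0.9,0,85],[0.08,0.15,-0.7,0,85],[0.08,0.15,-0.5,0,85]]

```text
clock: 3.47
ee_pos: [0.5045, 0.1198, 0.0714]
orientation: [0.693, 0.167, -0.679, 0.177]
contact_force: [-0.6, 0.5, -0.2]
gripper_width: 0.0847
```

```bash
python3 - <<'E'
from h import *
f=grab("wrist");cv2.imwrite("pics/w3.png",f["img"][:,:,::-1])
from workcell import env
print(env.state()["ee_pos"])
for x in(-.07,0,.07):
  a=np.radians(29.5);print(proj(f,[.5025+x*np.cos(a),.129+x*np.sin(a),.044]))
E
```

```text
[0.503  0.12   0.0692]
[244.3082 314.5111]
[239.8245 227.2392]
[235.4124 112.6866]
```

View pics/w3.png

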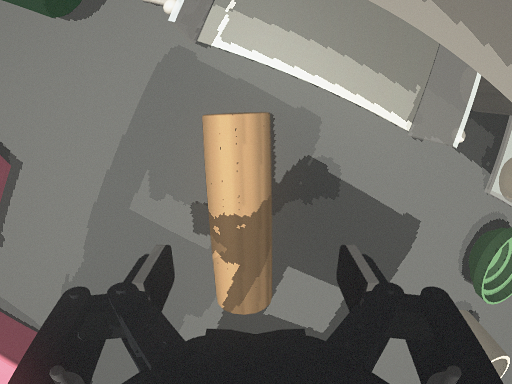

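Request:
drive_tool:
  series:
    - [[0,0.1,-0.6,0,85],[0,0.1,-0.6,0,85],[0,0.1,-0.5,0,85],[0,0.1,-0.4,0,85],[0,0,-0.3,0,85],[0,0,-0.1,0,85]]

```text
clock: 4.02
ee_pos: [0.5048, 0.1265, 0.0067]
orientation: [0.694, 0.165, -0.679, 0.175]
contact_force: [-0.2, 0.5, -0.5]
gripper_width: 0.0851
```

Request:
drive_tool:
  series:
    - [[0,0,0,0,60],[0,0,0,0,40],[0,0,0,0,40],[0,0,0,0,40],[0,0,0,0,40],[0,0,0,0,40],[0,0,0,0,40]]

```text
clock: 4.6
ee_pos: [0.5064, 0.1258, 0.0092]
orientation: [0.695, 0.164, -0.678, 0.175]
contact_force: [0.1, -0.5, -1.6]
gripper_width: 0.0426
```

Request:
drive_tool:
  series:
    - [[0,0,0.1,0,40],[0,-0.05,0,6.5,40],[0,-0.05,0,6.5,40],[0,-0.05,0,6.5,40],[0,-0.05,0,6.5,40],[0,-0.05,0,6.5,40],[0,-0.05,0,6.5,40],[0,-0.05,0,6.5,40]]

```text
clock: 5.27
ee_pos: [0.5054, 0.1173, 0.0122]
orientation: [0.569, 0.43, -0.551, 0.433]
contact_force: [-0.0, -0.0, -1.6]
gripper_width: 0.0422
```

Request:
drive_tool:
  series:
    - [[0,-0.05,0,6.5,40],[0,0,0,6.5,40],[0,0,0,6.5,40],[0,0,0,0,40]]

```text
clock: 5.6
ee_pos: [0.505, 0.1156, 0.0124]
orientation: [0.482, 0.526, -0.464, 0.525]
contact_force: [0.4, -0.1, -1.6]
gripper_width: 0.0423
```

```bash
cat >> h.py <<'E'
def st():
    from workcell import env
    from scipy.spatial.transform import Rotation as R
    s=env.state();M=R.from_quat(s["orientation"]).as_matrix()
    print("t",s["clock"],"p",s["ee_pos"],"F",np.round(s["contact_force"],1),"w",s["gripper_width"],"q",s["q"])
    j=np.degrees(np.arctan2(M[1,1],M[0,1]));print("tool x",M[:,0],"jaw ang",j,"jaw z",M[2,1])
E
python3 -c "
from h import *
st()"
```

```text
t 5.6 p [0.505  0.1156 0.0124] F [ 0.4 -0.1 -1.6] w 0.042270340139933776 q [-0.0169  0.3596  1.898   0.0262  0.868  -0.1383]
tool x [ 0.0165  0.0197 -0.9997] jaw ang 5.983611809401 jaw z 0.018422415662767366
```

Request:
drive_tool:
  series:
    - [[0,0,-0.08,0,40],[0,0,-0.06,0,40],[0,0,0,0,50],[0,0,0,0,85],[0,0,0,0,85],[0,0,0,0,85],[0,0,0,0,85],[0,0,0,0,85]]

```text
clock: 6.27
ee_pos: [0.506, 0.1158, 0.0096]
orientation: [0.486, 0.522, -0.467, 0.523]
contact_force: [0.6, 0.2, -0.5]
gripper_width: 0.0848
```

```bash
python3 -c "
from h import *
st()
f=grab('wrist');cv2.imwrite('pics/w4.png',f['img'][:,:,::-1])
f=grab('side');cv2.imwrite('pics/s4.png',cv2.resize(f['img'][60:310,120:453,::-1],None,fx=2.4,fy=2.4,interpolation=cv2.INTER_CUBIC))
"
```

```text
t 6.2667 p [0.506  0.1158 0.0096] F [ 0.6  0.2 -0.5] w 0.08479166639797243 q [-0.0164  0.3657  1.8974  0.0261  0.8603 -0.1246]
tool x [ 0.0187  0.0195 -0.9996] jaw ang 5.222793171452152 jaw z 0.020409985614438242
```

View pics/w4.png

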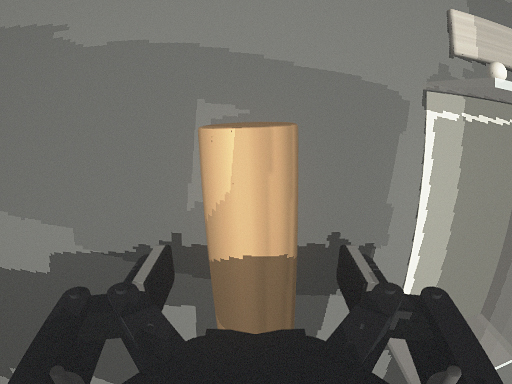

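View pics/s4.png

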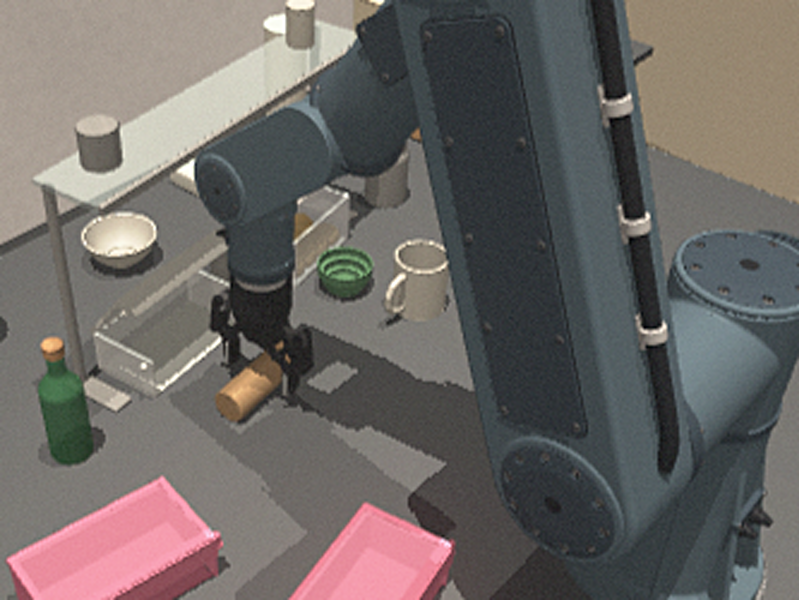

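Request:
drive_tool:
  series:
    - [[0,0,0.5,0,85],[0,0,0.9,0,85],[0,0,0.9,0,85],[-0.3,0,0.6,0,85],[-0.9,-0.1,0,0,85],[-1,-0.1,0,0,85],[-1,-0.1,0,0,85],[-0.8,-0.1,0,0,85]]

```text
clock: 7.03
ee_pos: [0.4066, 0.1051, 0.0861]
orientation: [0.487, 0.52, -0.466, 0.524]
contact_force: [-0.8, -1.3, -0.4]
gripper_width: 0.0851
```

```bash
python3 -c "
from h import *
st()
for n in ('top','wrist'):
  f=grab(n);cv2.imwrite('pics/%s5.png'%n,f['img'][:,:,::-1])
"
```

```text
t 7.0333 p [0.4066 0.1051 0.0861] F [-0.8 -1.3 -0.4] w 0.08511430895504503 q [-0.0474  0.01    2.1233  0.0243  0.986  -0.1508]
tool x [ 0.0234  0.0192 -0.9995] jaw ang 5.154758122410538 jaw z 0.02503467886877181
```

View pics/wrist5.png

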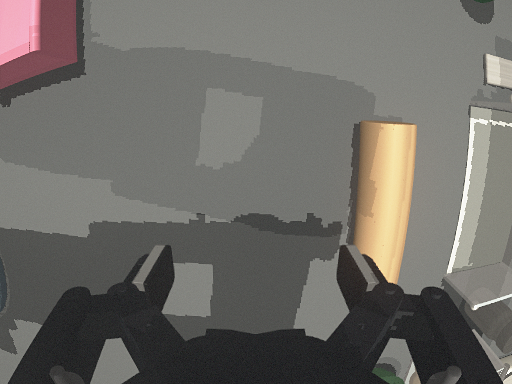

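Request:
drive_tool:
  series:
    - [[0,0,-0.8,0.4,85],[0,0,-0.9,0.4,85],[0,0,-0.7,0,85],[0,0,-0.5,0,85],[0,0,-0.3,0,85],[0,0,-0.1,0,85]]

```text
clock: 7.63
ee_pos: [0.4125, 0.105, 0.0036]
orientation: [0.487, 0.52, -0.46, 0.53]
contact_force: [-0.8, -0.1, 0.1]
gripper_width: 0.0851
```

```bash
python3 -c "
from h import *
st()
f=grab('wrist');cv2.imwrite('pics/w6.png',f['img'][:,:,::-1])
t=grab('top');print(t['img'].shape)
"
```

```text
t 7.6333 p [0.4125 0.105  0.0036] F [-0.8 -0.1  0.1] w 0.08513368655908085 q [-0.0473  0.2015  2.1424  0.03    0.764  -0.1723]
tool x [ 0.0349  0.0191 -0.9992] jaw ang 5.922054712007931 jaw z 0.03669919314779718
(384, 512, 3)
```

View pics/w6.png

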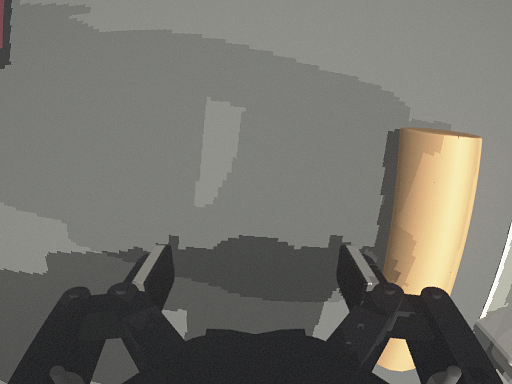

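Request:
drive_tool:
  series:
    - [[0.25,0.03,0,0,85],[0.25,0.03,0,0,85],[0.2,0.02,0,0,85],[0.15,0.015,0,0,85],[0.15,0.015,0,0,85],[0.15,0.015,0,0,85],[0.15,0.015,0,0,85],[0.15,0.015,0,0,85]]

```text
clock: 8.4
ee_pos: [0.4567, 0.1093, 0.0082]
orientation: [0.488, 0.518, -0.458, 0.532]
contact_force: [-5.8, -0.6, 8.6]
gripper_width: 0.0851
```

```bash
python3 -c "
from h import *
st()
f=grab('wrist');cv2.imwrite('pics/w7.png',f['img'][:,:,::-1])
f=grab('side');cv2.imwrite('pics/s7.png',cv2.resize(f['img'][60:310,120:453,::-1],None,fx=2.4,fy=2.4,interpolation=cv2.INTER_CUBIC))
"
```

```text
t 8.4 p [0.4567 0.1093 0.0082] F [-5.8 -0.6  8.6] w 0.08506427574473202 q [-0.0328  0.2678  2.0404  0.0286  0.7912 -0.1564]
tool x [ 0.0431  0.0189 -0.9989] jaw ang 5.938904955172403 jaw z 0.04483138074882059
```

View pics/w7.png

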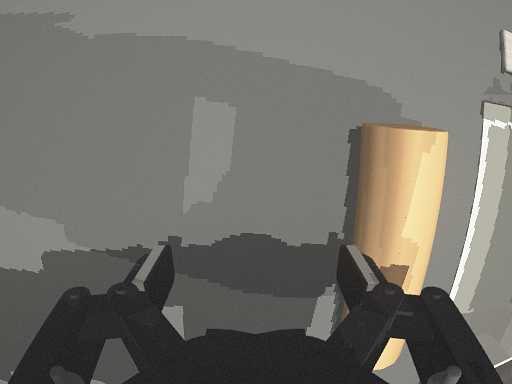

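View pics/s7.png

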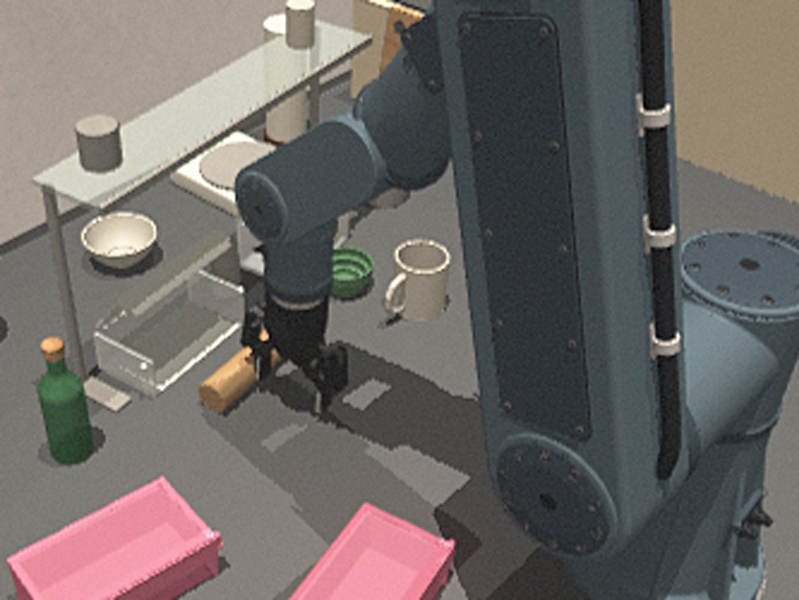

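```bash
python3 - <<'E'
from h import *
D=[([-1.3643,.1816,1.608,0,1.3538],[.2306,-.5261,.2304]),([-.035,-.0083,1.8066,-.0065,1.3349],[.4848,.0989,.2334]),([-.0169,.3596,1.898,.0262,.868],[.505,.1156,.0124]),([-.0164,.3657,1.8974,.0261,.8603],[.506,.1158,.0096]),([-.0474,.01,2.1233,.0243,.986],[.4066,.1051,.0861]),([-.0473,.2015,2.1424,.03,.764],[.4125,.105,.0036]),([-.0328,.2678,2.0404,.0286,.7912],[.4567,.1093,.0082])]
A=[];b=[]
for q,p in D:
    c,s=np.cos(q[0]),np.sin(q[0]);r=c*p[0]+s*p[1];print("lat",-s*p[0]+c*p[1])
    a1=q[1];a2=q[1]+q[2];a3=a2+q[4]
    A+= [[0,0,np.sin(a1),np.sin(a2),np.sin(a3)],[0,1,np.cos(a1),np.cos(a2),np.cos(a3)]];b+=[r,p[2]]
A=np.array(A)[:,1:];x,res,rk,sv=np.linalg.lstsq(A,np.array(b),rcond=None);print(x,res,sv);print(A@x-b)
E
```

```text
lat 0.11783367224441328
lat 0.1158039658457552
lat 0.1241175858842839
lat 0.12408245558042669
lat 0.1242475787690967
lat 0.12438653959867851
lat 0.12421828478859484
[-0.6224  0.3824  0.4953 -0.5906] [0.0005] [4.7687 2.2694 0.3297 0.0272]
[-0.0086  0.0065 -0.0066  0.0055  0.0052 -0.0003  0.0033 -0.0005  0.0085
  0.0003  0.0041 -0.0069 -0.01   -0.0047]
```

The push touched the pin high. The force was 8.6 N upward and 5.8 N back, so the finger's knuckle is wedging it, as the description warns. I'll back off and try to tilt the tool forward by overreaching high above the ledge.

Request:
drive_tool:
  series:
    - [[-0.5,-0.05,0,0,85],[-0.8,-0.08,0.3,0,60],[-0.5,0,1,0,30],[0,0,1,0,0],[0,0,1,0,0],[0,0,1,0,0],[0,0,1,0,0],[0,0,1,0,0]]

```text
clock: 9.17
ee_pos: [0.4009, 0.1061, 0.1642]
orientation: [0.485, 0.523, -0.462, 0.527]
contact_force: [0.4, -0.9, 1.1]
gripper_width: 0.0005
```

Request:
drive_tool:
  series:
    - [[0,0,1,0,0],[0,0,1,0,0],[0,0,1,0,0],[0,0,1,0,0],[0,0,1,0,0],[0,0,1,0,0],[0,0,1,0,0],[0,0,1,0,0]]

```text
clock: 9.83
ee_pos: [0.3961, 0.1064, 0.3728]
orientation: [0.484, 0.524, -0.463, 0.527]
contact_force: [0.3, 0.3, -0.0]
gripper_width: 0.0
```

```bash
python3 -c "
from h import *
st()
for n in ('side',):
  f=grab(n);cv2.imwrite('pics/%s8.png'%n,f['img'][:,:,::-1])
  t=grab('top');m=pinmask(t);m[:,:170]=0;m[:150]=0;m[:,280:]=0;M=cv2.moments(m);print(onz(t,M['m10']/M['m00'],M['m01']/M['m00'],.03),cv2.countNonZero(m))
  cv2.imwrite('pics/top8.png',t['img'][:,:,::-1])
"
```

```text
t 9.8333 p [0.3961 0.1064 0.3728] F [ 0.3  0.3 -0. ] w 2.9594817675942883e-05 q [-0.0457 -0.3168  1.7963  0.0207  1.6394 -0.1476]
tool x [ 0.0236  0.0196 -0.9995] jaw ang 5.9201533575593315 jaw z 0.025472499425263584
[0.5427 0.0694 0.03  ] 21
```

View pics/side8.png

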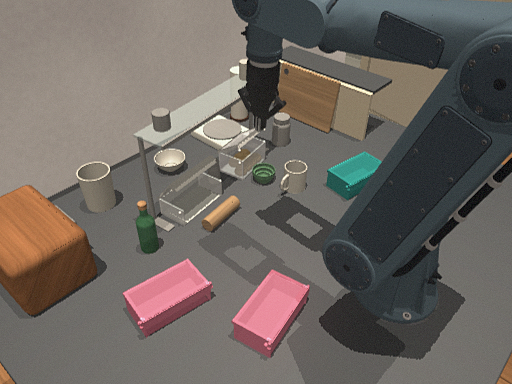

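Request:
drive_tool:
  series:
    - [[0.3,0,1,0,0],[0.5,0,1,0,0],[0.8,0,1,0,0],[1,0,0.8,0,0],[1,0,0.5,0,0],[1,0,0,0,0],[1,0,0,0,0],[1,0,0,0,0]]

```text
clock: 10.6
ee_pos: [0.5632, 0.1073, 0.4829]
orientation: [0.484, 0.523, -0.462, 0.528]
contact_force: [-0.4, -0.3, 0.7]
gripper_width: -0.0003
```

Request:
drive_tool:
  series:
    - [[1,0,0,0,0],[1,0,0,0,0],[1,0,0,0,0],[1,0,0,0,0],[1,0,0,0,0],[1,0,0,0,0],[1,0,0,0,0],[1,0,0,0,0]]

```text
clock: 11.27
ee_pos: [0.7715, 0.1073, 0.4692]
orientation: [0.481, 0.528, -0.466, 0.523]
contact_force: [0.1, 0.4, 0.1]
gripper_width: -0.0
```

```bash
python3 -c "
from h import *
st()"
```

```text
t 11.2667 p [0.7715 0.1073 0.4692] F [0.1 0.4 0.1] w -1.4714384172881878e-05 q [-0.0219  0.6317  0.5404  0.0218  1.9605 -0.1185]
tool x [ 0.0094  0.02   -0.9998] jaw ang 6.0092435185385265 jaw z 0.011415349897165583
```

Request:
drive_tool:
  series:
    - [[1,0,0,0,0],[1,0,0,0,0],[1,0,0,0,0],[1,0,0,0,0]]

```text
clock: 11.6
ee_pos: [0.8361, 0.1024, 0.4274]
orientation: [0.484, 0.527, -0.463, 0.524]
contact_force: [0.2, -0.1, 0.9]
gripper_width: -0.0002
```

```bash
python3 -c "
from h import *
st()"
```

```text
t 11.6 p [0.8361 0.1024 0.4274] F [ 0.2 -0.1  0.9] w -0.00019427956054573418 q [-0.0282  0.8357  0.301   0.0281  1.9888 -0.1205]
tool x [ 0.0166  0.0252 -0.9995] jaw ang 5.9399990237605325 jaw z 0.019169003829832332
```

Request:
drive_tool:
  series:
    - [[1,0,1,0,0],[1,0,1,0,0],[1,0,1,0,0],[1,0,1,0,0]]

```text
clock: 11.93
ee_pos: [0.8414, 0.0915, 0.4665]
orientation: [0.505, 0.509, -0.442, 0.54]
contact_force: [-0.2, 0.4, 0.6]
gripper_width: 0.0004
```

```bash
python3 -c "
from h import *
st()"
```

```text
t 11.9333 p [0.8414 0.0915 0.4665] F [-0.2  0.4  0.6] w 0.00039391299789733774 q [-0.0467  0.7916  0.2977  0.0437  1.9612 -0.1306]
tool x [ 0.0924  0.0362 -0.9951] jaw ang 5.79464212907667 jaw z 0.09556473369818042
```

Request:
drive_tool:
  series:
    - [[1,0.1,1,0,0],[1,0.1,1,0,0],[1,0.1,1,0,0],[1,0.1,1,0,0]]

```text
clock: 12.27
ee_pos: [0.8452, 0.0916, 0.5235]
orientation: [0.532, 0.479, -0.411, 0.565]
contact_force: [0.7, -0.6, 0.1]
gripper_width: 0.0002
```

```bash
python3 -c "
from h import *
st()"
```

```text
t 12.2667 p [0.8452 0.0916 0.5235] F [ 0.7 -0.6  0.1] w 0.00015452614811462307 q [-0.0524  0.7264  0.2977  0.0599  1.9139 -0.1275]
tool x [ 0.2039  0.0457 -0.9779] jaw ang 5.631439765000411 jaw z 0.20744848389615472
```

Request:
drive_tool:
  series:
    - [[1,0.1,1,0,0],[1,0.1,1,0,0],[1,0.1,1,0,0],[1,0.1,1,0,0]]

```text
clock: 12.6
ee_pos: [0.8534, 0.0935, 0.5678]
orientation: [0.557, 0.45, -0.379, 0.586]
contact_force: [0.4, 0.7, -0.5]
gripper_width: -0.0
```

```bash
python3 -c "
from h import *
st()"
```

```text
t 12.6 p [0.8534 0.0935 0.5678] F [ 0.4  0.7 -0.5] w -3.93705562901875e-05 q [-0.0561  0.6798  0.2983  0.0763  1.8531 -0.1243]
tool x [ 0.3075  0.0561 -0.9499] jaw ang 5.547601598341477 jaw z 0.3115751021433203
```

Request:
drive_tool:
  series:
    - [[1,0,1,0,0],[1,0,1,0,0],[1,0,1,0,0],[1,0,1,0,0]]

```text
clock: 12.93
ee_pos: [0.8665, 0.0855, 0.6024]
orientation: [0.579, 0.422, -0.349, 0.605]
contact_force: [-1.1, 0.8, 0.1]
gripper_width: 0.0002
```

Request:
drive_tool:
  series:
    - [[-1,0,0,0,0],[-1,0,0,0,0],[-1,0,0,0,0],[-1,0,0,0,0],[-1,0,0,0,0],[-1,0,0,0,0],[-1,0,0,0,0],[-1,0,0,0,0]]

```text
clock: 13.6
ee_pos: [0.6683, 0.0799, 0.5873]
orientation: [0.58, 0.422, -0.352, 0.602]
contact_force: [-0.3, 0.4, 0.0]
gripper_width: -0.0
```

```bash
python3 -c "
from h import *
st()"
```

```text
t 13.6 p [0.6683 0.0799 0.5873] F [-0.3  0.4  0. ] w -2.2559534067531978e-05 q [-0.1093  0.0609  1.0962  0.1087  1.5843 -0.1798]
tool x [ 0.3967  0.0655 -0.9156] jaw ang 5.0166357627808775 jaw z 0.40113162174317324
```

Request:
drive_tool:
  series:
    - [[-1,0.1,0,0,0],[-1,0.1,-0.2,0,0],[-1,0.1,-0.3,0,0],[-1,0.1,-0.5,0,0],[-1,0.1,-0.7,0,0],[-1,0.1,-1,0,0],[-1,0.1,-1,0,0],[-1,0.1,-1,0,0]]

```text
clock: 14.27
ee_pos: [0.4608, 0.0982, 0.4735]
orientation: [0.584, 0.413, -0.347, 0.606]
contact_force: [-1.3, 0.2, 0.1]
gripper_width: 0.0005
```

Request:
drive_tool:
  series:
    - [[-0.3,0.05,-1,0,0],[-0.2,0,-1,0,0],[0,0,-1,0,0],[0,0,-1,0,0],[0,0,-1,0,0],[0,0,-1,0,0],[0,0,-1,0,0],[0,0,-1,0,0]]

```text
clock: 14.93
ee_pos: [0.444, 0.0991, 0.2684]
orientation: [0.588, 0.406, -0.342, 0.61]
contact_force: [0.4, -0.7, -0.3]
gripper_width: 0.0001
```

```bash
python3 -c "
from h import *
st()
for n in ('side','top','wrist'):
  f=grab(n);cv2.imwrite('pics/%s9.png'%n,f['img'][:,:,::-1])
"
```

```text
t 14.9333 p [0.444  0.0991 0.2684] F [ 0.4 -0.7 -0.3] w 5.506977095637582e-05 q [-0.127  -0.4967  2.1824  0.1359  1.0183 -0.2613]
tool x [ 0.4358  0.0606 -0.898 ] jaw ang 4.7580056071838825 jaw z 0.43949021601647764
```

View pics/wrist9.png

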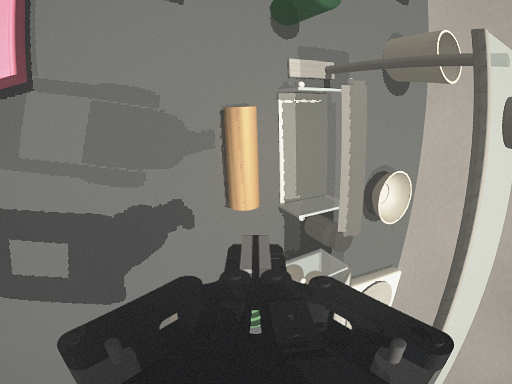

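View pics/side9.png

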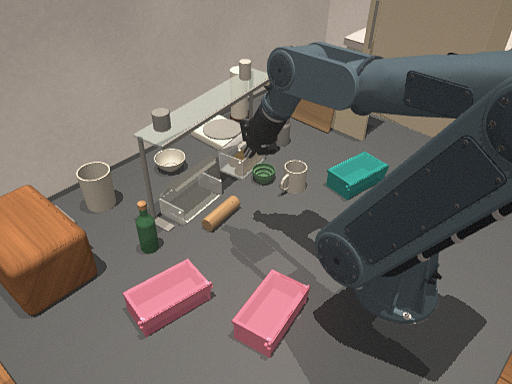

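```bash
python3 - <<'E'
from h import *
w=grab("wrist");s=grab("side")
def cont(f,box):
    m=pinmask(f);x,y,ww,hh=box;k=np.zeros_like(m);k[y:y+hh,x:x+ww]=m[y:y+hh,x:x+ww]
    return max(cv2.findContours(k,0,2)[0],key=cv2.contourArea)
for f,b,n in((w,(200,80,80,150),"w"),(s,(195,190,60,50),"s")):
    c=cont(f,b);r=cv2.minAreaRect(c);M=cv2.moments(c);cen=(M['m10']/M['m00'],M['m01']/M['m00'])
    print(n,r,onz(f,*cen,.026)); bp=cv2.boxPoints(r);P=np.array([onz(f,*p,.03)[:2] for p in bp]);print(P)
E
```

```text
w ((238.94366455078125, 157.64817810058594), (103.28536987304688, 32.305301666259766), 87.61405944824219) [0.5354 0.118  0.026 ]
[[0.5027 0.184 ]
 [0.5485 0.1894]
 [0.5674 0.0431]
 [0.5173 0.0443]]
s ((220.36692810058594, 212.3509521484375), (13.853130340576172, 44.09025192260742), 48.23970031738281) [0.5325 0.1216 0.026 ]
[[0.5446 0.1972]
 [0.5695 0.0299]
 [0.5122 0.0473]
 [0.4922 0.2091]]
```

Request:
drive_tool:
  series:
    - [[0.05,0.06,-1,0,0],[0.05,0.06,-1,0,0],[0.05,0.06,-1,0,0],[0.05,0.06,-1,0,0],[0.05,0.06,-1,0,0],[0.05,0.06,-1,0,0],[0.05,0.06,-1,0,0],[0,0,-0.8,0,0]]

```text
clock: 15.85
ee_pos: [0.4757, 0.1078, 0.1006]
orientation: [0.596, 0.388, -0.327, 0.622]
contact_force: [-0.4, 0.7, -0.0]
gripper_width: -0.0001
```

```bash
python3 -c "
from h import *
st()"
```

```text
t 15.85 p [0.4757 0.1078 0.1006] F [-0.4  0.7 -0. ] w -6.416084534336583e-05 q [-0.0876 -0.13    2.3223  0.2234  0.4571 -0.3539]
tool x [ 0.4857  0.0555 -0.8724] jaw ang 4.9787524630869795 jaw z 0.4886924935811959
```

Request:
drive_tool:
  series:
    - [[0,0.05,-0.7,0,0],[0,0.05,-0.7,0,0],[-0.1,0,-0.7,0,0],[-0.1,0,-0.6,0,0],[-0.1,0,-0.4,0,0],[0,0,-0.2,0,0]]

```text
clock: 16.35
ee_pos: [0.4836, 0.1091, 0.025]
orientation: [0.599, 0.38, -0.321, 0.627]
contact_force: [-0.4, 0.5, -0.5]
gripper_width: 0.0001
```

```bash
python3 -c "
from h import *
st()
for n in ('side','wrist'):
  f=grab(n);cv2.imwrite('pics/%s10.png'%n,f['img'][:,:,::-1])
"
```

```text
t 16.35 p [0.4836 0.1091 0.025 ] F [-0.4  0.5 -0.5] w 7.53703566389224e-05 q [-0.0812  0.112   2.3317  0.5047  0.1972 -0.6427]
tool x [ 0.5048  0.054  -0.8616] jaw ang 5.044880738788682 jaw z 0.5075837697463785
```

View pics/wrist10.png

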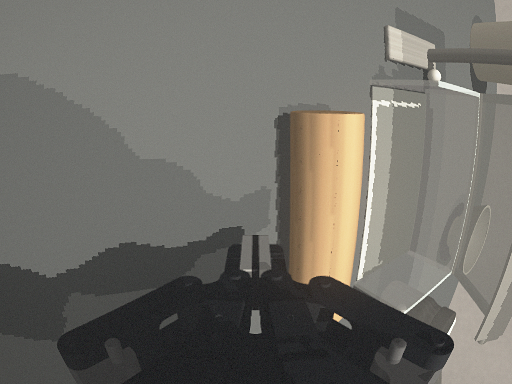

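View pics/side10.png

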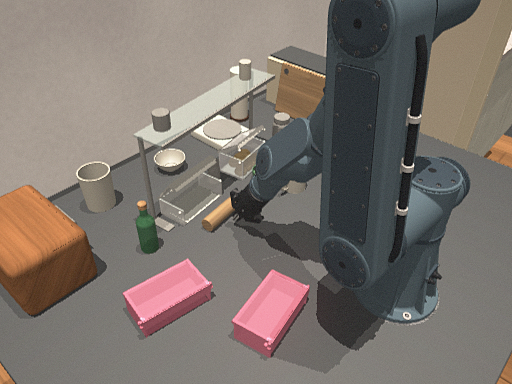

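Request:
drive_tool:
  series:
    - [[0,0,-0.3,0,0],[0,0,-0.3,0,0]]

```text
clock: 16.62
ee_pos: [0.4898, 0.1089, 0.015]
orientation: [0.601, 0.377, -0.318, 0.629]
contact_force: [-0.2, -0.2, -0.3]
gripper_width: -0.0
```

```bash
python3 -c "
from h import *
st()"
```

```text
t 16.6167 p [0.4898 0.1089 0.015 ] F [-0.2 -0.2 -0.3] w -2.973166794852094e-05 q [-0.0811  0.1566  2.322   0.6428  0.1598 -0.7828]
tool x [ 0.5133  0.054  -0.8565] jaw ang 5.0968183343375015 jaw z 0.5161092997650154
```

Request:
drive_tool:
  series:
    - [[0.2,0.02,-0.05,0,0],[0.2,0.02,-0.05,0,0],[0.2,0.02,0,0,0],[0.2,0.02,0,0,0]]

```text
clock: 16.95
ee_pos: [0.5166, 0.1111, 0.0169]
orientation: [0.602, 0.375, -0.315, 0.63]
contact_force: [0.9, 1.0, -0.1]
gripper_width: 0.0001
```

```bash
python3 -c "
from h import *
st()
f=grab('wrist');cv2.imwrite('pics/w11.png',f['img'][:,:,::-1])
"
```

```text
t 16.95 p [0.5166 0.1111 0.0169] F [ 0.9  1.  -0.1] w 9.296920911015992e-05 q [-0.0697  0.1998  2.2633  0.5961  0.1625 -0.7253]
tool x [ 0.5202  0.0547 -0.8523] jaw ang 5.080648492491691 jaw z 0.5229879225160664
```

View pics/w11.png

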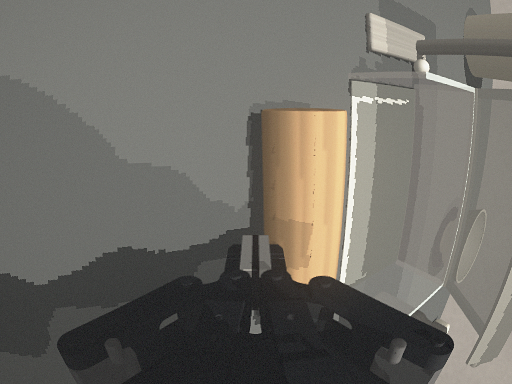

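Request:
drive_tool:
  series:
    - [[0.15,0.015,-0.1,0,0],[0.15,0.015,-0.1,0,0],[0.15,0.015,-0.05,0,0],[0.15,0.015,-0.05,0,0],[0.15,0.015,-0.03,0,0],[0.15,0.015,-0.03,0,0]]

```text
clock: 17.5
ee_pos: [0.5437, 0.1135, 0.0088]
orientation: [0.603, 0.374, -0.314, 0.631]
contact_force: [-0.2, -0.4, -0.1]
gripper_width: -0.0001
```

```bash
cat >> h.py <<'E'
def pinw(box=(200,60,250,250)):
    w=grab("wrist");m=pinmask(w);k=np.zeros_like(m);x,y,ww,hh=box;k[y:y+hh,x:x+ww]=m[y:y+hh,x:x+ww]
    c=max(cv2.findContours(k,0,2)[0],key=cv2.contourArea)
    p=c[:,0,:];top=p[p[:,1]<p[:,1].min()+4]
    print("pin end px",top[:,0].min(),top[:,0].max(),top[:,1].min())
    yr=p[:,1].min()+10
    for dy in(10,50):
        r=p[:,1].min()+dy;xs=np.where(k[r]>0)[0];print("row",r,xs.min(),xs.max(),onz(w,xs.min(),r,.022)[:2],onz(w,xs.max(),r,.022)[:2])
    return w
E
python3 -c "
from h import *
st()
f=pinw();cv2.imwrite('pics/w12.png',f['img'][:,:,::-1])
"
```

```text
t 17.5 p [0.5437 0.1135 0.0088] F [-0.2 -0.4 -0.1] w -5.2040227360105836e-05 q [-0.058   0.2703  2.1987  0.6012  0.1505 -0.7214]
tool x [ 0.5232  0.0546 -0.8504] jaw ang 5.1118535058128804 jaw z 0.5260432510952792
pin end px 273 359 107
row 117 273 360 [0.5396 0.1843] [0.6006 0.1903]
row 157 273 358 [0.5414 0.1662] [0.6029 0.167 ]
```

View pics/w12.png

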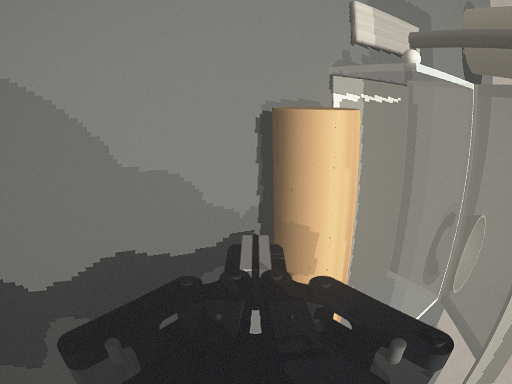

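Request:
drive_tool:
  series:
    - [[0.15,0.015,0.1,0,0],[0.2,0.02,0.05,0,0],[0.2,0.02,0,0,0],[0.2,0.02,-0.03,0,0],[0.2,0.02,-0.03,0,0],[0.2,0.02,-0.03,0,0],[0.15,0.015,-0.03,0,0]]

```text
clock: 18.13
ee_pos: [0.578, 0.1171, 0.0081]
orientation: [0.603, 0.375, -0.315, 0.631]
contact_force: [0.8, 0.0, -0.5]
gripper_width: 0.0001
```

```bash
python3 -c "
from h import *
st()
f=pinw();cv2.imwrite('pics/w13.png',f['img'][:,:,::-1])
f=grab('side');cv2.imwrite('pics/s13.png',cv2.resize(f['img'][60:310,120:453,::-1],None,fx=2.4,fy=2.4,interpolation=cv2.INTER_CUBIC))
"
```

```text
t 18.1333 p [0.578  0.1171 0.0081] F [ 0.8  0.  -0.5] w 7.017195100026842e-05 q [-0.0443  0.3274  2.1142  0.4725  0.1717 -0.5804]
tool x [ 0.5213  0.0548 -0.8516] jaw ang 5.1081857259882275 jaw z 0.5241032992185585
pin end px 273 360 106
row 116 274 361 [0.574  0.1884] [0.6348 0.1946]
row 156 274 359 [0.5758 0.1704] [0.6371 0.1713]
```

View pics/w13.png

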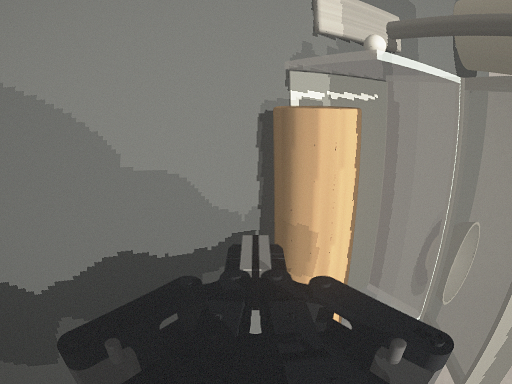

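View pics/s13.png

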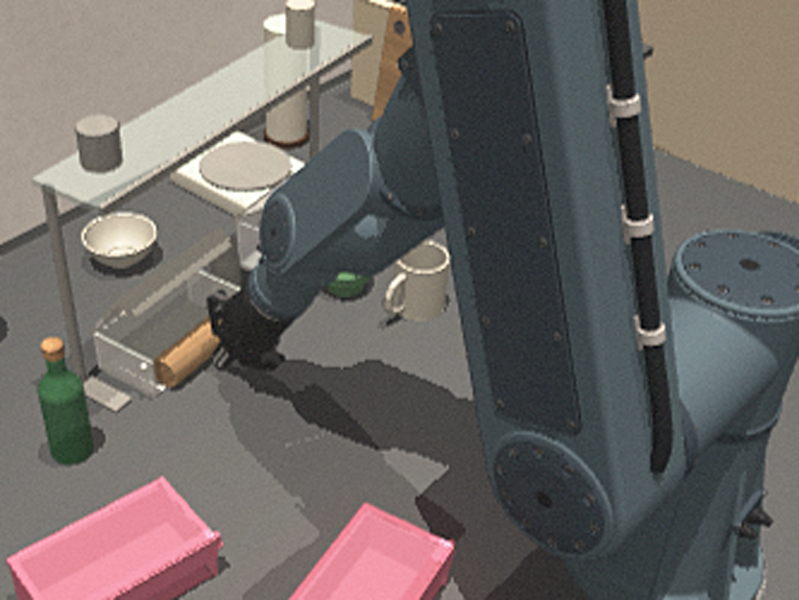

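Request:
drive_tool:
  series:
    - [[0.2,0.02,0.08,0,0],[0.2,0.02,0.03,0,0],[0.2,0.02,0,0,0],[0.2,0.02,0,0,0],[0.2,0.02,0,0,0],[0.15,0.02,0,0,0],[0.12,0.02,0,0,0]]

```text
clock: 18.82
ee_pos: [0.6105, 0.1211, 0.0096]
orientation: [0.602, 0.376, -0.315, 0.63]
contact_force: [0.2, 0.1, -0.1]
gripper_width: -0.0001
```

```bash
python3 -c "
from h import *
st()
f=pinw();cv2.imwrite('pics/w14.png',f['img'][:,:,::-1])
f=grab('side');cv2.imwrite('pics/s14.png',cv2.resize(f['img'][130:250,140:300,::-1],None,fx=5,fy=5,interpolation=cv2.INTER_CUBIC))
"
```

```text
t 18.8167 p [0.6105 0.1211 0.0096] F [ 0.2  0.1 -0.1] w -7.066757949878455e-05 q [-0.0323  0.3752  2.033   0.3669  0.2019 -0.464 ]
tool x [ 0.5188  0.0552 -0.8531] jaw ang 5.114456642310327 jaw z 0.5217156906348978
pin end px 271 358 106
row 116 271 358 [0.6059 0.1922] [0.6663 0.1983]
row 156 272 357 [0.6083 0.1741] [0.6695 0.175 ]
```

View pics/w14.png

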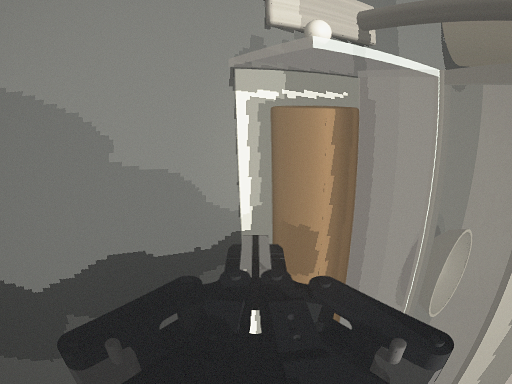

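View pics/s14.png

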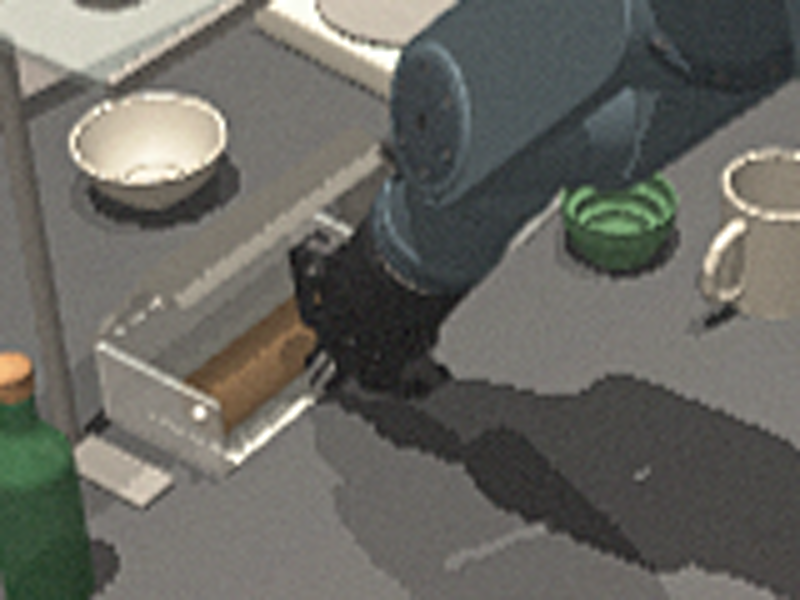

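Request:
drive_tool:
  series:
    - [[0.15,0.015,0,0,0],[0.15,0.015,0,0,0],[0.12,0.01,0,0,0],[0.08,0.01,0,0,0],[0,0,0,0,0],[0,0,0,0,0]]

```text
clock: 19.42
ee_pos: [0.6239, 0.1225, 0.0094]
orientation: [0.602, 0.376, -0.315, 0.63]
contact_force: [-0.9, 0.5, -0.2]
gripper_width: -0.0
```

```bash
python3 -c "
from h import *
st()
f=pinw();cv2.imwrite('pics/w15.png',f['img'][:,:,::-1])
def uv(kx,ky,z):
    return proj(f,[.657+kx*.9946-ky*.104,.131+kx*.104+ky*.9946,z])
for k in (-.05,.046): print('floor',k,uv(k,.085,0),uv(k,.05,0))
for k in (-.05,.046): print('rim',k,uv(k,.09,.06))
"
```

```text
t 19.4167 p [0.6239 0.1225 0.0094] F [-0.9  0.5 -0.2] w -4.331458243190901e-05 q [-0.0282  0.3967  1.9996  0.3378  0.2126 -0.4313]
tool x [ 0.5184  0.0553 -0.8534] jaw ang 5.119526828058066 jaw z 0.5212762304249254
pin end px 279 363 106
row 116 279 364 [0.6235 0.194 ] [0.6849 0.2004]
row 156 280 362 [0.626  0.1756] [0.6873 0.1767]
floor -0.05 [211.0971  77.5784] [213.2667 149.8583]
floor 0.046 [348.6465  85.8328] [347.4076 138.0695]
rim -0.05 [290.1643  45.1941]
rim 0.046 [431.4676  78.3397]
```

View pics/w15.png

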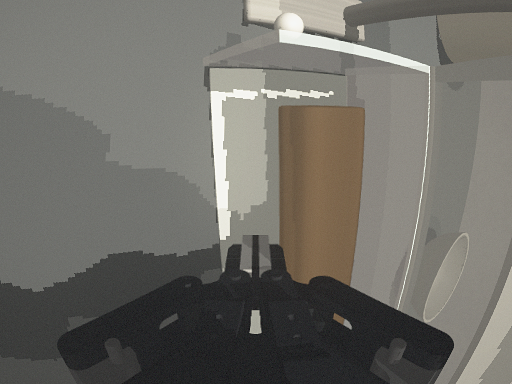

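```bash
cat >> h.py <<'E'
KC=np.array([.657,.131,0]);KY=.104
def pink(w,row,xl,xr):
    e=np.array([np.cos(KY),np.sin(KY),0])
    o,d1=ray(w,xl,row);_,d2=ray(w,xr,row)
    P=lambda v:np.array([v@e,v[2]])
    a,b=P(d1),P(d2);a/=np.linalg.norm(a);b/=np.linalg.norm(b);m=a+b;O=P(o-KC)
    k=(.022-O[1])/m[1];C=O+k*m
    half=np.arccos(a@b)/2;print("pin keeper x",C[0],"radius",np.linalg.norm(C-O)*np.sin(half))
E
python3 -c "
from h import *
f=pinw()
pink(f,116,279,364);pink(f,156,280,362)
# left end y
p=onz(f,321,106,.03);print((p-KC)@[-np.sin(KY),np.cos(KY),0])
"
```

```text
pin end px 280 363 105
row 115 280 364 [0.624  0.1945] [0.6848 0.201 ]
row 155 281 363 [0.6265 0.1761] [0.6882 0.1773]
pin keeper x -0.00016137625589694726 radius 0.021553054198181643
pin keeper x 0.00019916440570495741 radius 0.02129549436102784
0.07103748500950206
```

Tilting the tool forward worked: the pin rolled in and lies at keeper x≈0, y≈+1 mm, seen in the wrist view at columns 280–363. Next I'll back out and rise with the gripper open, so the front finger can hook behind the raised edge of the keeper's cover.

Request:
drive_tool:
  series:
    - [[-0.3,-0.03,0.02,0,0],[-0.8,-0.08,0.05,0,0],[-1,-0.1,0.1,0,0],[-0.8,-0.08,0.2,0,0],[-0.5,-0.05,0.7,0,30],[0,0,1,0,60],[0,0,1,0,85],[0,0,1,0,85]]

```text
clock: 20.18
ee_pos: [0.523, 0.1135, 0.1047]
orientation: [0.599, 0.382, -0.321, 0.626]
contact_force: [0.7, 0.1, -0.3]
gripper_width: 0.048
```

Request:
drive_tool:
  series:
    - [[0,0,1,0,85],[0,0,1,0,85],[0,0,1,0,85],[0,0,0.5,0,85]]

```text
clock: 20.52
ee_pos: [0.5192, 0.1137, 0.1974]
orientation: [0.599, 0.381, -0.321, 0.627]
contact_force: [1.3, -0.5, 0.4]
gripper_width: 0.0851
```

```bash
python3 -c "
from h import *
st()
f=grab('wrist');cv2.imwrite('pics/w16.png',f['img'][:,:,::-1])
f=grab('side');cv2.imwrite('pics/s16.png',cv2.resize(f['img'][60:260,120:386,::-1],None,fx=3,fy=3,interpolation=cv2.INTER_CUBIC))
"
```

```text
t 20.5167 p [0.5192 0.1137 0.1974] F [ 1.3 -0.5  0.4] w 0.08505736770804824 q [-0.0608 -0.218   2.1658  0.1375  0.6734 -0.2363]
tool x [ 0.5036  0.055  -0.8622] jaw ang 5.0381618101937855 jaw z 0.5065215634695373
```

View pics/w16.png

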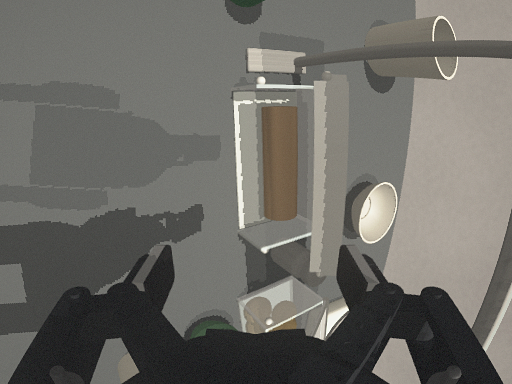

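View pics/s16.png

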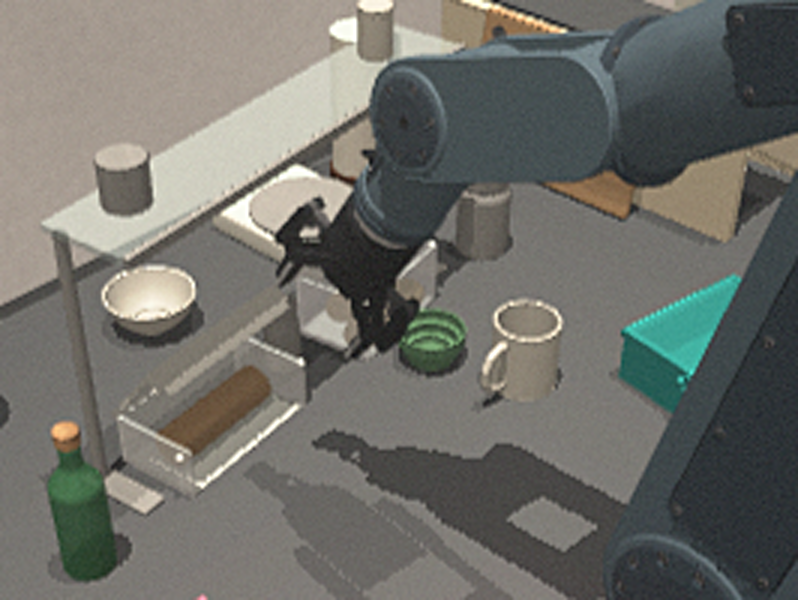

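```bash
python3 - <<'E'
from h import *
w=grab("wrist")
e=np.array([np.cos(KY),np.sin(KY),0]);n=np.array([-np.sin(KY),np.cos(KY),0])
for nm,u,v,ky in [("lipR",311,272,-.0925),("edgeR",336,272,-.0925),("lipL",321,74,.0925),("edgeL",350,74,.0925)]:
    o,d=ray(w,u,v);k=(ky-(o-KC)@n)/(d@n);p=o+k*d-KC;O=o-KC
    # ray in keeper xz plane
    print(nm,"plane hit",p@e,p[2])
for a in (.85,.9,.95,1.0,1.05):
    s=[]
    for ky in(-.0925,.0925):
        for x,z in((.05-.1*np.cos(a),.06+.1*np.sin(a)),(.05-.1*np.cos(a)-.026*np.sin(a),.06+.1*np.sin(a)-.026*np.cos(a))):
            s.append(proj(w,KC+e*x+n*ky+[0,0,z]))
    print(a,np.array(s).round(0).tolist())
from workcell import env
from scipy.spatial.transform import Rotation as R
s=env.state();M=R.from_quat(s["orientation"]).as_matrix()
print("finger tip inner front proj",[proj(w,s["ee_pos"]+M@np.array([-.013,g*.0425,0])) for g in(1,-1)], M[:,1])
E
```

```text
lipR plane hit -0.02918290095227613 0.12594115367744535
edgeR plane hit -0.00782629594128637 0.1414990984914009
lipL plane hit -0.08401835091268597 0.1873206455266827
edgeL plane hit -0.07578158511183507 0.20331476090587208
0.85 [[326.0, 272.0], [301.0, 271.0], [337.0, 84.0], [307.0, 83.0]]
0.9 [[331.0, 272.0], [306.0, 271.0], [343.0, 84.0], [313.0, 83.0]]
0.95 [[336.0, 272.0], [311.0, 272.0], [348.0, 85.0], [319.0, 83.0]]
1.0 [[340.0, 272.0], [316.0, 273.0], [354.0, 85.0], [325.0, 84.0]]
1.05 [[345.0, 272.0], [321.0, 273.0], [359.0, 85.0], [331.0, 84.0]]
finger tip inner front proj [array([331.4276, 259.7578]), array([167.7155, 259.5326])] [0.8598 0.0757 0.505 ]
```

Request:
drive_tool:
  series:
    - [[0.8,0.12,0,0,85],[0.8,0.12,0,0,85],[0.7,0.12,0,0,85]]

```text
clock: 20.92
ee_pos: [0.5717, 0.1233, 0.1888]
orientation: [0.598, 0.385, -0.323, 0.625]
contact_force: [0.1, 0.2, 0.0]
gripper_width: 0.0851
```

```bash
cat >> h.py <<'E'
def kst(C=KC,Y=KY):
    from workcell import env
    from scipy.spatial.transform import Rotation as R
    s=env.state();M=R.from_quat(s["orientation"]).as_matrix();p=s["ee_pos"]
    e=np.array([np.cos(Y),np.sin(Y),0]);n=np.array([-np.sin(Y),np.cos(Y),0])
    F=lambda q:np.array([(q-C)@e,(q-C)@n,q[2]])*1000
    w=s["gripper_width"]/2;back=.013*s["gripper_width"]/.085
    print("t",round(s["clock"],2),"TCPk",F(p).round(1),"tip inner",F(p+M@[-back,w,0]).round(1),"tip back",F(p+M@[-back,w+.0143,0]).round(1),"rear back",F(p+M@[-back,-w-.0143,0]).round(1),"F",s["contact_force"].round(1),"w",round(s["gripper_width"],3),"toolx",M[:,0].round(3),"q",s["q"].round(2))
E
python3 -c "
from h import *
kst()"
```

```text
t 20.92 TCPk [-85.6   1.2 188.8] tip inner [-55.2   0.6 221.2] tip back [-42.8   0.4 228.4] rear back [-141.4    2.   171.7] F [0.1 0.2 0. ] w 0.085 toolx [ 0.495  0.056 -0.867] q [-0.03 -0.06  2.04  0.12  0.64 -0.2 ]
```

Request:
drive_tool:
  series:
    - [[0.4,0.03,-0.58,0,85],[0.4,0.03,-0.58,0,85],[0.4,0.03,-0.58,0,85],[0.4,0.03,-0.58,0,85],[0.4,0.03,-0.4,0,85]]

```text
clock: 21.33
ee_pos: [0.6198, 0.1277, 0.1086]
orientation: [0.596, 0.388, -0.326, 0.622]
contact_force: [-0.1, 0.6, -0.3]
gripper_width: 0.0849
```

```bash
python3 -c "
from h import *
kst()
f=grab('wrist');cv2.imwrite('pics/w17.png',f['img'][:,:,::-1])
f=grab('side');cv2.imwrite('pics/s17.png',cv2.resize(f['img'][80:230,120:320,::-1],None,fx=4,fy=4,interpolation=cv2.INTER_CUBIC))
"
```

```text
t 21.33 TCPk [-37.4   0.6 108.6] tip inner [ -6.7  -0.1 140.7] tip back [  5.8  -0.3 147.6] rear back [-93.2   1.3  92.1] F [-0.1  0.6 -0.3] w 0.085 toolx [ 0.486  0.057 -0.872] q [-0.02  0.19  1.97  0.14  0.48 -0.22]
```

View pics/w17.png

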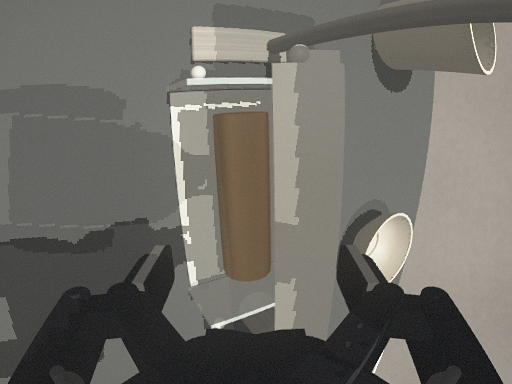

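View pics/s17.png

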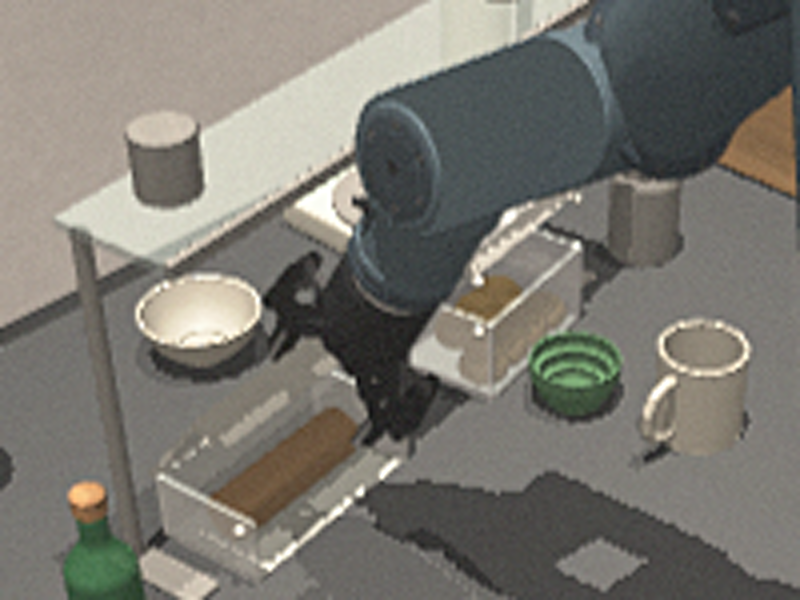

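Request:
drive_tool:
  series:
    - [[0.35,0.03,0,0,85],[0.25,0.02,-0.3,0,85],[0.2,0.01,-0.4,0,85]]

```text
clock: 21.68
ee_pos: [0.6385, 0.1293, 0.0893]
orientation: [0.596, 0.39, -0.327, 0.622]
contact_force: [0.0, -0.5, 0.5]
gripper_width: 0.0853
```

```bash
python3 -c "
from h import *
kst()
f=grab('wrist');cv2.imwrite('pics/w18.png',f['img'][:,:,::-1])
"
```

```text
t 21.68 TCPk [-18.6   0.2  89.3] tip inner [ 12.4  -0.5 121.4] tip back [ 24.9  -0.7 128.3] rear back [-74.7   0.9  73. ] F [ 0.  -0.5  0.5] w 0.085 toolx [ 0.482  0.057 -0.874] q [-0.01  0.26  1.93  0.15  0.45 -0.22]
```

View pics/w18.png

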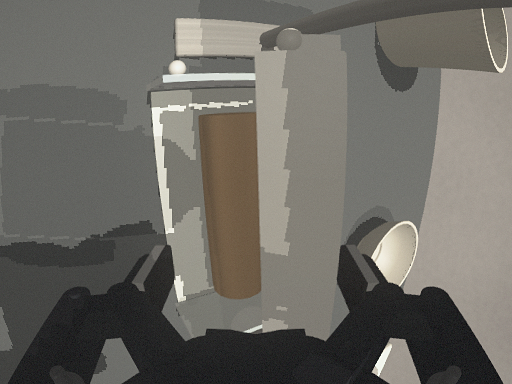

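Request:
drive_tool:
  series:
    - [[-0.32,-0.03,-0.1,0,85],[-0.32,-0.03,-0.1,0,85],[-0.26,-0.03,-0.22,0,85],[-0.26,-0.03,-0.22,0,85]]

```text
clock: 22.07
ee_pos: [0.6104, 0.1257, 0.0748]
orientation: [0.597, 0.387, -0.325, 0.623]
contact_force: [2.2, 1.2, 1.3]
gripper_width: 0.0852
```

```bash
python3 -c "
from h import *
kst()
f=grab('wrist');cv2.imwrite('pics/w19.png',f['img'][:,:,::-1])
"
```

```text
t 22.07 TCPk [-46.9  -0.5  74.8] tip inner [-16.2  -1.1 107.1] tip back [ -3.7  -1.4 114.1] rear back [-102.8    0.3   58.2] F [2.2 1.2 1.3] w 0.085 toolx [ 0.488  0.056 -0.871] q [-0.02  0.24  2.01  0.18  0.4  -0.26]
```

View pics/w19.png

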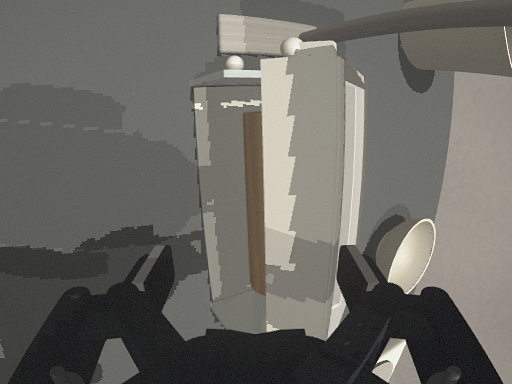

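Request:
drive_tool:
  series:
    - [[-0.22,-0.02,-0.28,0,85],[-0.22,-0.02,-0.28,0,85],[-0.18,-0.02,-0.32,0,85],[-0.18,-0.02,-0.32,0,85]]

```text
clock: 22.45
ee_pos: [0.5899, 0.1234, 0.0455]
orientation: [0.598, 0.385, -0.323, 0.624]
contact_force: [2.5, 0.6, 3.7]
gripper_width: 0.0852
```

```bash
python3 -c "
from h import *
kst()
f=grab('wrist');cv2.imwrite('pics/w20.png',f['img'][:,:,::-1])
"
```

```text
t 22.45 TCPk [-67.5  -0.6  45.5] tip inner [-37.1  -1.3  78.1] tip back [-24.7  -1.5  85.2] rear back [-123.4    0.1   28.5] F [2.5 0.6 3.7] w 0.085 toolx [ 0.495  0.056 -0.867] q [-0.03  0.26  2.07  0.23  0.31 -0.32]
```

View pics/w20.png

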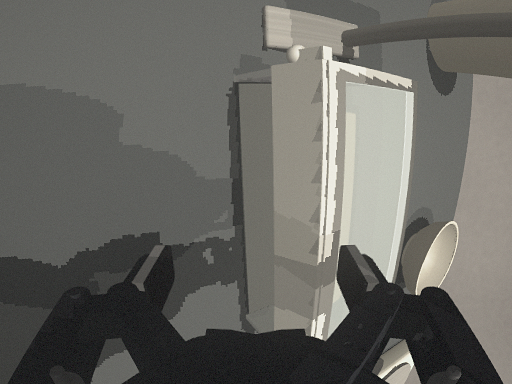

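Request:
drive_tool:
  series:
    - [[0,0,-0.25,0,85],[0,0,-0.25,0,85],[0,0,-0.25,0,85],[0,0,-0.25,0,85]]

```text
clock: 22.83
ee_pos: [0.5987, 0.1233, 0.0291]
orientation: [0.602, 0.376, -0.316, 0.63]
contact_force: [-13.4, 2.2, 48.0]
gripper_width: 0.0848
```

```bash
python3 -c "
from h import *
kst()
f=grab('wrist');cv2.imwrite('pics/w21.png',f['img'][:,:,::-1])
"
```

```text
t 22.83 TCPk [-58.8  -1.6  29.1] tip inner [-29.3  -2.1  62.3] tip back [-17.1  -2.3  69.7] rear back [-114.    -0.9   10.7] F [-13.4   2.2  48. ] w 0.085 toolx [ 0.517  0.054 -0.854] q [-0.03  0.31  2.06  0.29  0.24 -0.39]
```

View pics/w21.png

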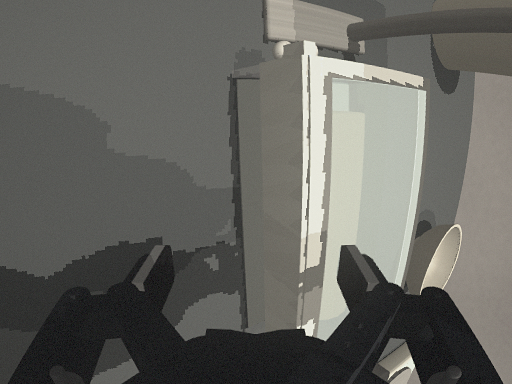

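Request:
drive_tool:
  series:
    - [[0,0,0.3,0,85],[-0.2,0,0.5,0,85],[-0.3,-0.03,0.8,0,85],[-0.5,-0.05,1,0,85],[-0.5,-0.05,1,0,85]]

```text
clock: 23.3
ee_pos: [0.5561, 0.1201, 0.1135]
orientation: [0.599, 0.381, -0.321, 0.627]
contact_force: [0.1, -0.2, 0.5]
gripper_width: 0.0851
```

```bash
python3 -c "
from h import *
kst()
f=grab('wrist');cv2.imwrite('pics/w22.png',f['img'][:,:,::-1])
f=grab('side');cv2.imwrite('pics/s22.png',cv2.resize(f['img'][80:230,120:320,::-1],None,fx=4,fy=4,interpolation=cv2.INTER_CUBIC))
"
```

```text
t 23.3 TCPk [-101.5   -0.3  113.5] tip inner [-71.4  -0.9 146.3] tip back [-59.1  -1.1 153.6] rear back [-157.     0.4   95.9] F [ 0.1 -0.2  0.5] w 0.085 toolx [ 0.504  0.054 -0.862] q [-0.04  0.04  2.14  0.17  0.44 -0.26]
```

View pics/w22.png

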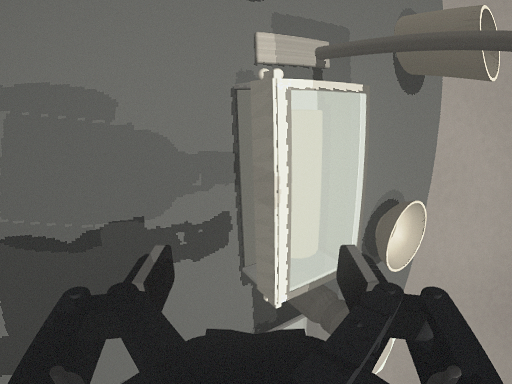

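View pics/s22.png

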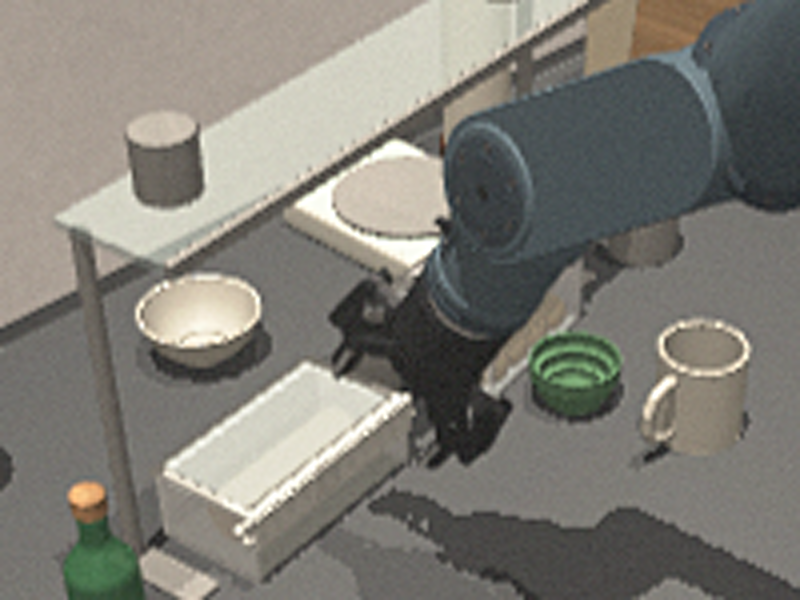

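The keeper's cover is down flat. The side crop shows the plate level on the rim and the lip in front. Next comes the noodle box cover. I'll use closed fingers so the rear finger stays clear of the cup.

Request:
drive_tool:
  series:
    - [[0,0,1,0,60],[0,-0.2,1,0,30],[0,-0.6,1,0,0],[0.1,-1,0.7,0,0],[0.3,-1,0.2,0,0],[0.3,-1,0,0,0],[0.3,-1,0,0,0],[0.3,-1,0,0,0]]

```text
clock: 24.07
ee_pos: [0.5805, -0.0233, 0.204]
orientation: [0.595, 0.392, -0.321, 0.624]
contact_force: [1.5, -0.2, 0.3]
gripper_width: 0.0001
```

Request:
drive_tool:
  series:
    - [[0.2,-1,0,0,0],[0.2,-1,0,0,0],[0.2,-1,0,0,0],[0.1,-0.8,0,0,0]]

```text
clock: 24.4
ee_pos: [0.5958, -0.1225, 0.195]
orientation: [0.596, 0.396, -0.324, 0.619]
contact_force: [0.6, 0.9, 0.2]
gripper_width: -0.0001
```

```bash
python3 -c "
from h import *
st()
f=grab('wrist');cv2.imwrite('pics/w23.png',f['img'][:,:,::-1])
f=grab('side');cv2.imwrite('pics/s23.png',cv2.resize(f['img'][80:230,120:320,::-1],None,fx=4,fy=4,interpolation=cv2.INTER_CUBIC))
"
```

```text
t 24.4 p [ 0.5958 -0.1225  0.195 ] F [0.6 0.9 0.2] w -0.00013045774449359316 q [-0.5713  0.023   1.943   0.4433  0.8347 -0.9147]
tool x [ 0.4763  0.0717 -0.8763] jaw ang 5.302607283925257 jaw z 0.48108042702299686
```

View pics/w23.png

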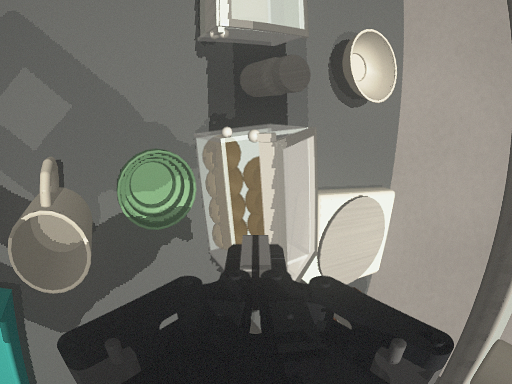

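View pics/s23.png

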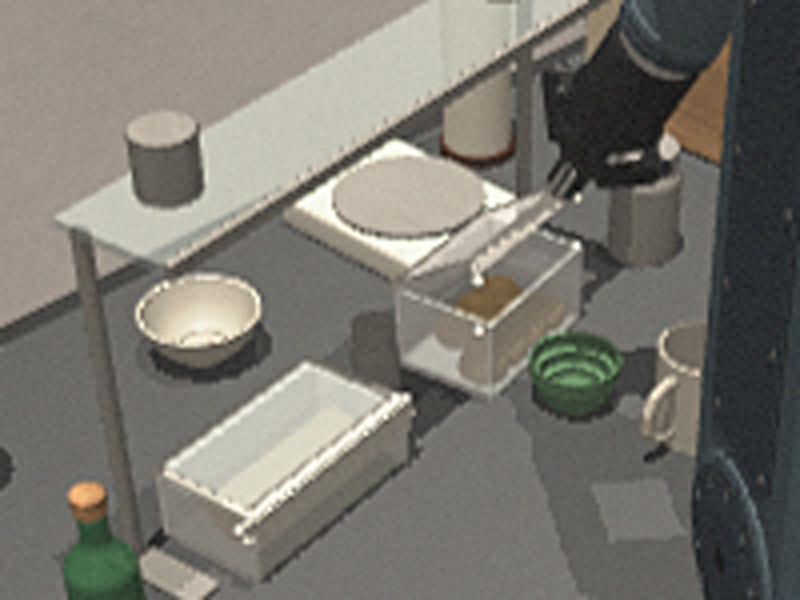

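```bash
python3 - <<'E'
from h import *
w=grab("wrist");s=grab("side")
S=lambda u,v: (120+u/4,80+v/4)
for nm,u,v,z in [("baseFL",490,392,0),("baseFR",582,322,0),("rimFL",490,326,.08),("rimFR",581,241,.08),("rimBL",400,285,.08)]:
    print(nm,onz(s,*S(u,v),z))
print("w rim FL",onz(w,198,135,.08),"w rim BL",onz(w,313,128,.08),"rim BR",onz(w,316,255,.08))
for nm,a,b in [("box knobL",ray(w,227,131),ray(s,*S(480,329))),("cover knobL",ray(w,253,135),ray(s,*S(478,272)))]:
    print(nm,tri(a,b))
cv2.imwrite("pics/w23c.png",cv2.resize(w["img"][100:300,170:350,::-1],None,fx=3,fy=3,interpolation=cv2.INTER_CUBIC))
E
```

```text
baseFL [ 0.625  -0.0784  0.    ]
baseFR [ 0.6356 -0.2138  0.    ]
rimFL [ 0.6154 -0.0685  0.08  ]
rimFR [ 0.6459 -0.2207  0.08  ]
rimBL [ 0.7141 -0.0603  0.08  ]
w rim FL [ 0.5999 -0.0692  0.08  ] w rim BL [ 0.7233 -0.0552  0.08  ] rim BR [ 0.7519 -0.2039  0.08  ]
box knobL (array([ 0.6271, -0.0659,  0.0737]), np.float64(0.004239433722969753))
cover knobL (array([ 0.6251, -0.0649,  0.1312]), np.float64(0.00044271568469423565))
```

View pics/w23c.png

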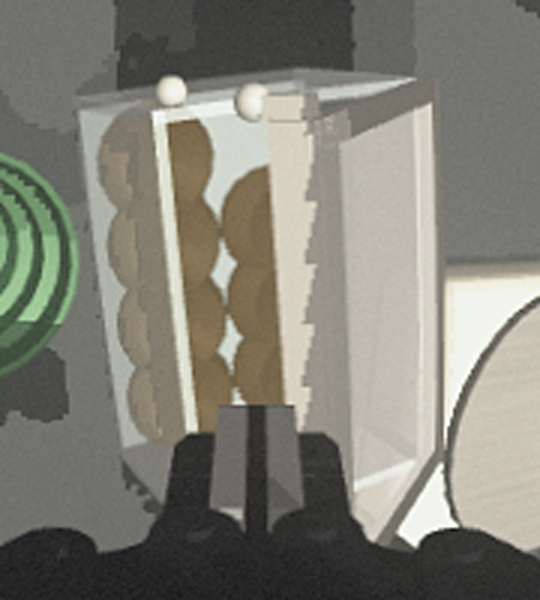

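Request:
drive_tool:
  series:
    - [[0.4,-0.1,-0.5,0,0],[0.4,-0.1,-0.5,0,0],[0.4,-0.1,-0.4,0,0]]

```text
clock: 24.85
ee_pos: [0.625, -0.1244, 0.1589]
orientation: [0.596, 0.398, -0.323, 0.619]
contact_force: [0.4, -0.4, 0.5]
gripper_width: -0.0002
```

```bash
echo "NC=np.array([.685,-.136,0]);NY=.165" >> h.py; python3 -c "
from h import *
kst(NC,NY)
f=grab('wrist');cv2.imwrite('pics/w24.png',f['img'][:,:,::-1])
f=grab('side');cv2.imwrite('pics/s24.png',cv2.resize(f['img'][80:230,150:350,::-1],None,fx=4,fy=4,interpolation=cv2.INTER_CUBIC))
"
```

```text
t 24.85 TCPk [-57.3  21.3 158.9] tip inner [-57.4  21.3 158.8] tip back [-44.9  20.4 165.6] rear back [-69.7  22.2 152. ] F [ 0.4 -0.4  0.5] w -0.0 toolx [ 0.475  0.075 -0.877] q [-0.54  0.14  1.9   0.47  0.76 -0.93]
```

View pics/w24.png

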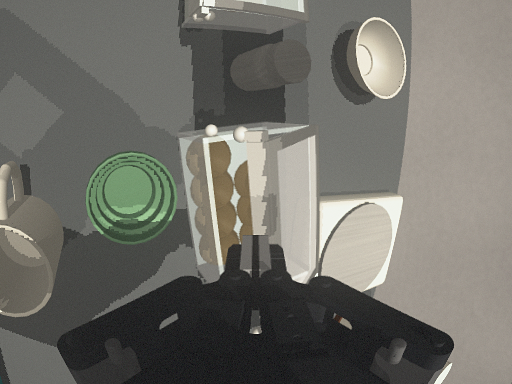

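View pics/s24.png

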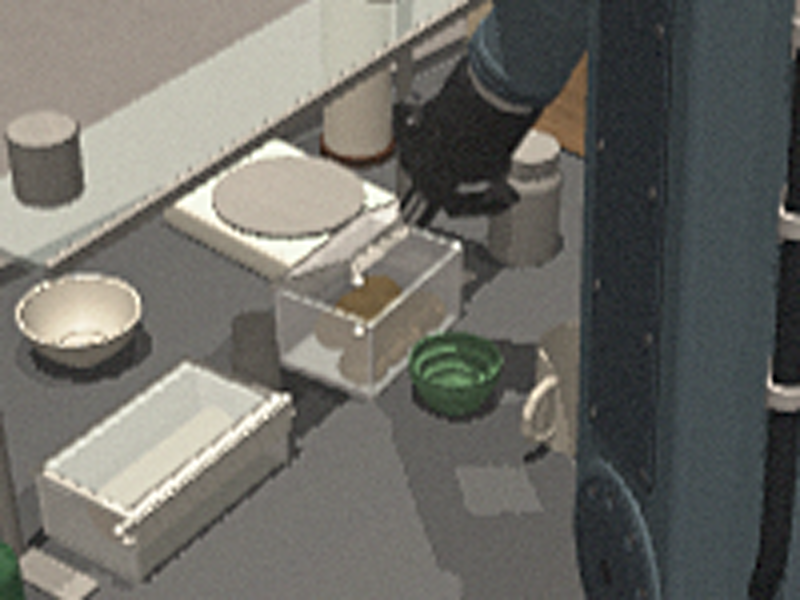

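Request:
drive_tool:
  series:
    - [[0.5,-0.2,0,0,0],[0.5,-0.2,0,0,0],[0.5,-0.2,0,0,0]]

```text
clock: 25.2
ee_pos: [0.6593, -0.133, 0.1551]
orientation: [0.595, 0.404, -0.322, 0.616]
contact_force: [-0.3, 0.4, 0.2]
gripper_width: 0.0002
```

```bash
python3 -c "
from h import *
kst(NC,NY)
f=grab('wrist');cv2.imwrite('pics/w25.png',f['img'][:,:,::-1])
f=grab('side');cv2.imwrite('pics/s25.png',cv2.resize(f['img'][80:200,190:350,::-1],None,fx=5,fy=5,interpolation=cv2.INTER_CUBIC))
"
```

```text
t 25.2 TCPk [-24.9   7.2 155.1] tip inner [-24.8   7.2 155.1] tip back [-12.2   6.3 161.9] rear back [-37.5   8.1 148.3] F [-0.3  0.4  0.2] w 0.0 toolx [ 0.467  0.083 -0.881] q [-0.52  0.23  1.8   0.45  0.77 -0.9 ]
```

View pics/w25.png

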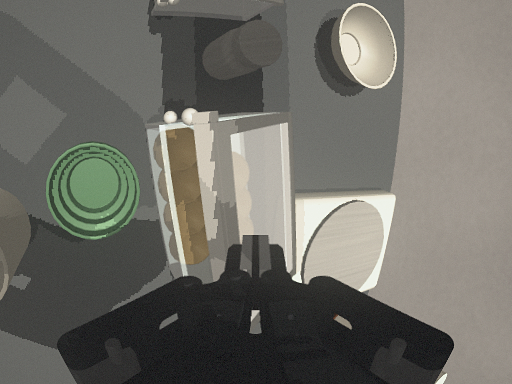

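View pics/s25.png

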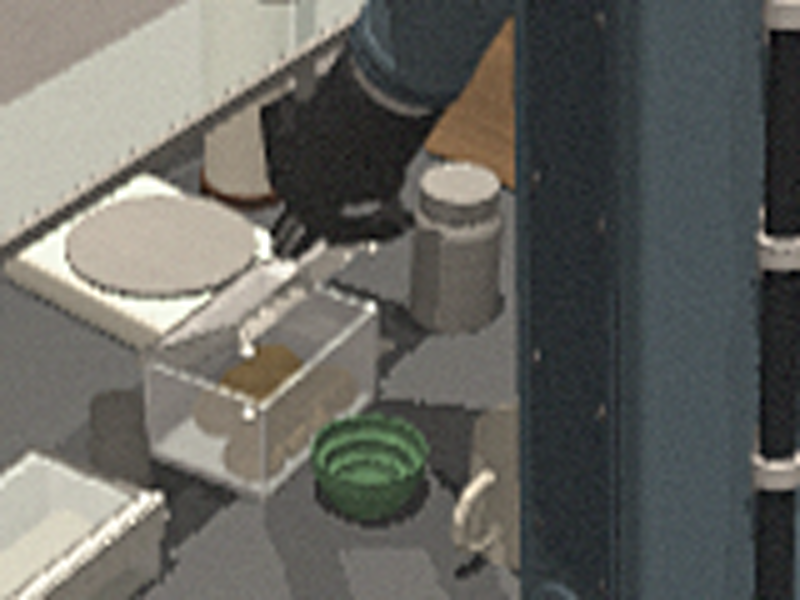

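Request:
drive_tool:
  series:
    - [[0.3,-0.15,-0.2,0,0],[0.05,-0.1,-0.4,0,0],[-0.05,0,-0.4,0,0],[-0.1,0,-0.4,0,0]]

```text
clock: 25.63
ee_pos: [0.6664, -0.1388, 0.1219]
orientation: [0.594, 0.402, -0.32, 0.619]
contact_force: [-1.0, 0.1, 2.4]
gripper_width: -0.0003
```

```bash
python3 -c "
from h import *
kst(NC,NY)
f=grab('wrist');cv2.imwrite('pics/w26.png',f['img'][:,:,::-1])
"
```

```text
t 25.63 TCPk [-18.8   0.3 121.9] tip inner [-18.9   0.3 121.8] tip back [ -6.4  -0.5 128.7] rear back [-31.2   1.1 115.1] F [-1.   0.1  2.4] w -0.0 toolx [ 0.472  0.081 -0.878] q [-0.53  0.29  1.8   0.49  0.71 -0.96]
```

View pics/w26.png

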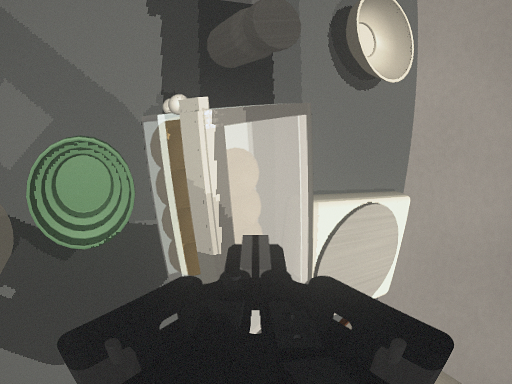

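Request:
drive_tool:
  series:
    - [[-0.12,0,-0.3,0,0],[-0.12,0,-0.3,0,0],[-0.12,0,-0.25,0,0]]

```text
clock: 25.93
ee_pos: [0.6549, -0.1384, 0.0963]
orientation: [0.594, 0.402, -0.321, 0.618]
contact_force: [2.0, 0.3, 2.8]
gripper_width: -0.0002
```

```bash
python3 -c "
from h import *
kst(NC,NY)"
```

```text
t 25.93 TCPk [-30.1   2.6  96.3] tip inner [-30.1   2.6  96.2] tip back [-17.6   1.8 103. ] rear back [-42.5   3.4  89.5] F [2.  0.3 2.8] w -0.0 toolx [ 0.47   0.081 -0.879] q [-0.54  0.31  1.84  0.53  0.67 -1.01]
```

Request:
drive_tool:
  series:
    - [[0,0,-0.2,0,0],[0,0,-0.2,0,0]]

```text
clock: 26.1
ee_pos: [0.6562, -0.1394, 0.0896]
orientation: [0.595, 0.4, -0.32, 0.619]
contact_force: [-3.1, 1.8, 11.2]
gripper_width: 0.0002
```

```bash
python3 -c "
from h import *
kst(NC,NY)"
```

```text
t 26.1 TCPk [-28.9   1.4  89.6] tip inner [-28.9   1.4  89.6] tip back [-16.4   0.6  96.5] rear back [-41.5   2.2  82.7] F [-3.1  1.8 11.2] w 0.0 toolx [ 0.475  0.08  -0.876] q [-0.54  0.33  1.84  0.54  0.65 -1.03]
```

Request:
drive_tool:
  series:
    - [[0,0,-0.2,0,0]]

```text
clock: 26.18
ee_pos: [0.6566, -0.1395, 0.0859]
orientation: [0.595, 0.4, -0.319, 0.62]
contact_force: [-23.0, 3.6, 38.8]
gripper_width: -0.0
```

Request:
drive_tool:
  series:
    - [[0,0,-0.15,0,0]]

```text
clock: 26.27
ee_pos: [0.657, -0.1396, 0.0854]
orientation: [0.595, 0.399, -0.318, 0.621]
contact_force: [-42.5, 5.1, 58.2]
gripper_width: 0.0003
```

```bash
python3 -c "
from h import *
kst(NC,NY)
f=grab('wrist');cv2.imwrite('pics/w27.png',f['img'][:,:,::-1])"
```

```text
t 26.27 TCPk [-28.2   1.   85.4] tip inner [-28.1   1.   85.5] tip back [-15.6   0.2  92.5] rear back [-40.8   1.8  78.5] F [-42.5   5.1  58.2] w 0.0 toolx [ 0.479  0.081 -0.874] q [-0.54  0.33  1.84  0.56  0.64 -1.05]
```

View pics/w27.png

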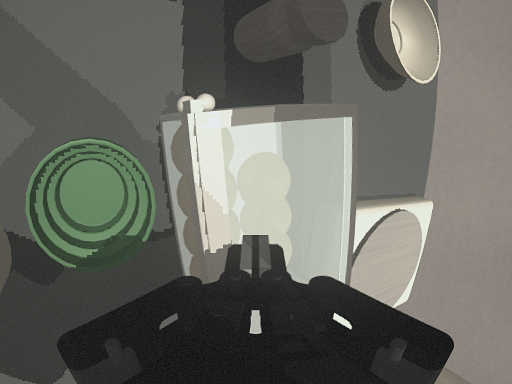

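The cover is hard down and the force is climbing, so I'm lifting off.

Request:
drive_tool:
  series:
    - [[-0.1,0,0.4,0,0],[-0.2,0,0.6,0,0],[-0.6,0,0.8,0,0],[-1,0,0.8,0,0],[-1,0,0.8,0,0],[-1,0,0.8,0,0]]

```text
clock: 26.82
ee_pos: [0.5541, -0.1372, 0.1875]
orientation: [0.595, 0.403, -0.318, 0.618]
contact_force: [-0.7, -0.1, 0.3]
gripper_width: -0.0001
```

```bash
python3 -c "
from h import *
kst(NC,NY)
f=grab('wrist');cv2.imwrite('pics/w28.png',f['img'][:,:,::-1])
f=grab('side');cv2.imwrite('pics/s28.png',cv2.resize(f['img'][80:230,130:330,::-1],None,fx=4,fy=4,interpolation=cv2.INTER_CUBIC))
"
```

```text
t 26.82 TCPk [-129.4   20.3  187.5] tip inner [-129.4   20.3  187.4] tip back [-116.9   19.5  194.3] rear back [-141.9   21.1  180.6] F [-0.7 -0.1  0.3] w -0.0 toolx [ 0.472  0.087 -0.877] q [-0.66 -0.04  2.02  0.49  0.87 -1.04]
```

View pics/w28.png

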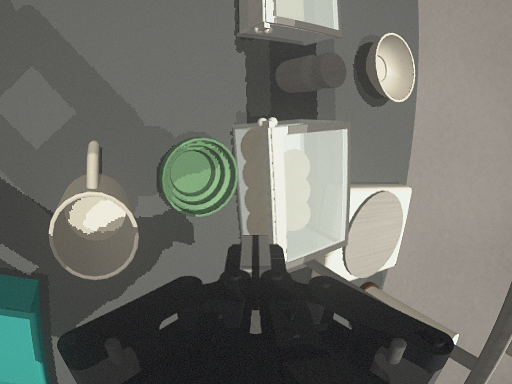

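View pics/s28.png

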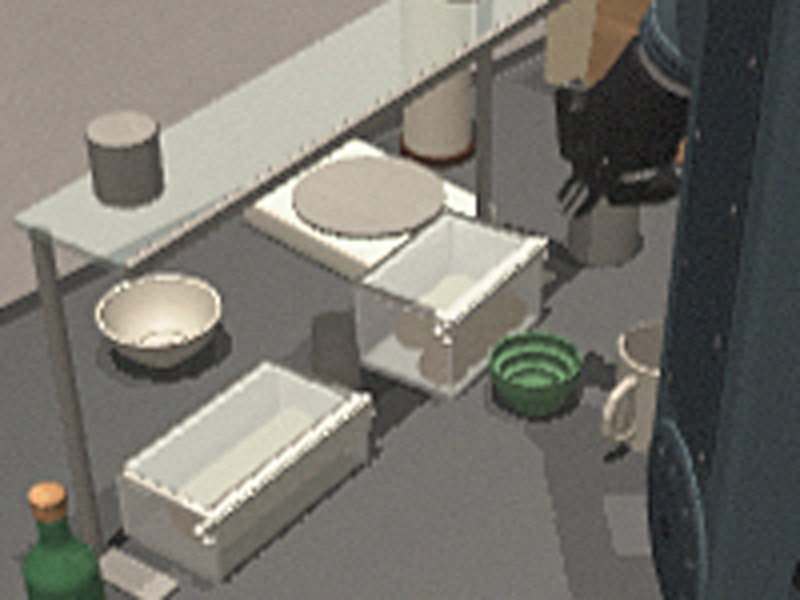

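```bash
python3 - <<'E'
from h import *
s=grab("side");w=grab("wrist")
def fr(C,Y,x,y,z):
    e=np.array([np.cos(Y),np.sin(Y),0]);n=np.array([-np.sin(Y),np.cos(Y),0]);return C+e*x+n*y+[0,0,z]
for nm,C,Y,hw,h in(("K",KC,KY,.0925,.06),("N",NC,NY,.075,.08)):
  for a in(0,.1):
    for y in(hw,-hw):
        P=fr(C,Y,.05-.1*np.cos(a),y,h+.1*np.sin(a)+.002);print(nm,a,y,"side crop",(proj(s,P)-[130,80])*4,"wrist",proj(w,P))
cv2.imwrite("pics/s29.png",cv2.resize(s["img"][140:230,155:275,::-1],None,fx=6.5,fy=6.5,interpolation=cv2.INTER_CUBIC))
t=grab("top");cv2.imwrite("pics/t29.png",t["img"][:,:,::-1])
E
```

```text
K 0 0.0925 side crop [205.6113 516.9218] wrist [ 260.7539 -111.2241]
K 0 -0.0925 side crop [362.7317 396.6041] wrist [261.9881  22.8251]
K 0.1 0.0925 side crop [203.9234 506.5441] wrist [ 265.5933 -115.5057]
K 0.1 -0.0925 side crop [361.8392 386.5618] wrist [267.6796  20.3579]
N 0 0.075 side crop [444.5018 319.429 ] wrist [269.0408 125.8288]
N 0 -0.075 side crop [537.4875 239.3229] wrist [274.7198 268.8906]
N 0.1 0.075 side crop [443.9499 309.4356] wrist [275.3694 126.2284]
N 0.1 -0.075 side crop [537.3241 229.6427] wrist [280.1867 272.7872]
```

View pics/s29.png

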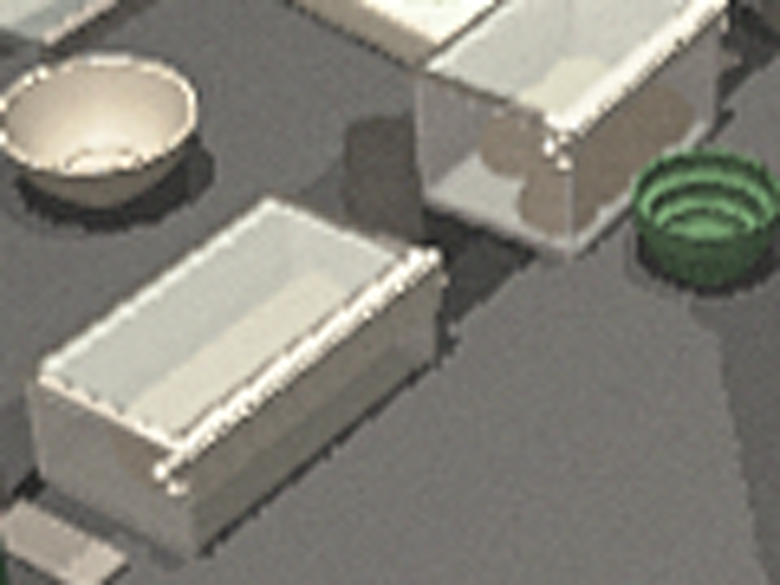

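View pics/t29.png

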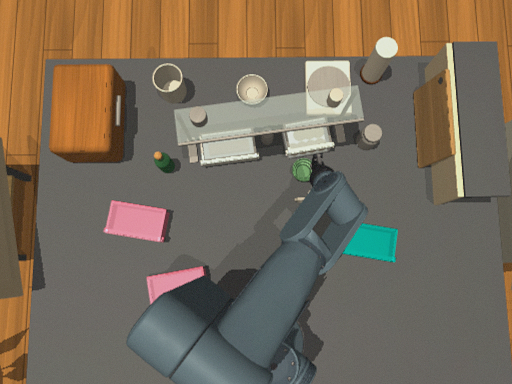

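```bash
python3 - <<'E'
from h import *
s=grab("side")
e=np.array([np.cos(KY),np.sin(KY),0]);n=np.array([-np.sin(KY),np.cos(KY),0])
for u,v in((320,275),(345,290),(250,340)):
    p=onz(s,155+u/6.5,140+v/6.5,.04)-KC;print(p@e,p@n)
c=s["img"][160:225,158:225,::-1];c=cv2.convertScaleAbs(c,alpha=2.2,beta=-180)
cv2.imwrite("pics/s30.png",cv2.resize(c,None,fx=9,fy=9,interpolation=cv2.INTER_CUBIC))
E
```

```text
0.0012237133955788771 -0.06856267930900196
-0.016900784120459415 -0.06676345307605507
-0.005532941177232037 -0.008255801103121916
```

View pics/s30.png

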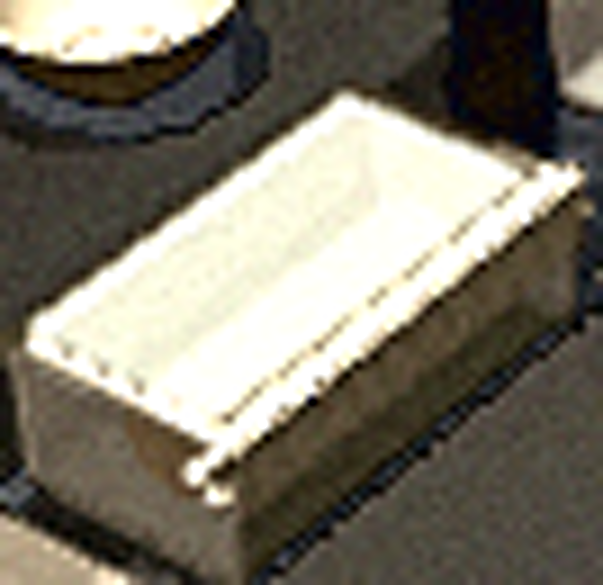

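```bash
python3 -c "
from h import *
st()
from workcell import env
print(env.sign_off())"
```

```text
t 27.1167 p [ 0.5557 -0.1378  0.1869] F [ 0.2  0.6 -0.2] w -0.00011275933288364599 q [-0.6602 -0.0359  2.0196  0.488   0.8692 -1.0354]
tool x [ 0.4727  0.0863 -0.877 ] jaw ang 5.783393056537224 jaw z 0.47939111767084247
the job is handed in; nothing more can be done
None
```

The pin is in the keeper and both covers are shut. I handed the job in at 27.1 s, with the arm clear and no contact force.

**What I did**
- **Aligning the pin:** I gripped it in front of the keeper and turned it about 68° to lie along the keeper's width. It was held about 3 mm off the slate for the turn.
- **Rolling it in:** my first push wedged the pin, so I backed off. I then tilted the tool forward by overreaching high above the ledge and rolled the pin along the slate into the keeper with both covers open.
- **Closing the covers:** I hooked the keeper's cover down with the front finger and pressed it shut. Then I pressed the noodle box cover shut with closed fingers.

**Last checks**
- **Pin:** before the cover came down it was about 0 mm along and 1 mm across from the keeper's centre. Afterwards it still showed inside through the cover, within a few mm by a rougher estimate.
- **Covers:** in the side view both front edges match a fully shut cover to within about a pixel, and they stayed down after the fingers left.
- **Other things on the shelf:** I saw none of them moved, and no contact force showed near them. I did not re-measure each one.

**Doubts**
- **Press force:** the final presses read about 50 N on the keeper and 72 N on the noodle box. That was at the fingertips and under the 120 N wrist limit, but more than needed.
- **Joint 3:** while overreaching it read 0.2977 rad, just below its stated 0.30 limit. I took that as rounding in the stated limit, but could not confirm it.

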